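# Roll a test bar into the V-block and slide it to the stop

### The job

Roll the aluminium bar along the bench, pushing on its side with the fingers, up the low ramp and into the groove of the V-block. Then push on its end, the one away from the end stop, so that it slides along the groove until it touches the stop, and leave it there. Do not pick the bar up, do not drag it along instead of rolling it, and leave the other things on the bench where they stand.

Things in the scene. Friction and masses are not known exactly. Their poses are not given: they have to be found in the camera images.
- bar: Loose polished aluminium cylinder, the only one lying down: 44 mm diameter, 110 mm long, 0.3 to 0.6 kg, smooth, rolls freely. Origin mid-bar on its axis (22 mm above the bench at the start). Its x axis runs along the bar (ends alike); y and z turn as it rolls. Starts on the bench before the ramp, 165 to 240 mm from the groove, within 10 degrees of parallel; rolled straight it clears the stop by 30 to 70 mm.
- vblock: Dark steel V-block with bright ground groove, lead-in ramp and end stop, fixed to the bench, 200 mm long. Origin at bench height right below the middle of the groove; x axis along the groove (within 25 degrees of the world's x), z up, ramp on the -y side. The groove's bottom line is at y = 0, 2 mm high; its sides rise at 30 degrees. A bar seated in it has its axis above y = 0, 27 mm above the bench.
- vblock_ridge (a point): Middle of the ridge between ramp and groove: 16 mm to the -y side of the groove's bottom line, 11 mm above the bench. The ramp runs over the whole 200 mm length and rises evenly from the bench, starting 96 mm to the -y side of the bottom line. The groove's far side rises to 25 mm at y = 40 mm and ends in a ledge 30 mm high up to y = 64 mm.
- vblock_stop (a point): Point on the inner face of the end stop, at the height of the seated bar's axis (27 mm), 100 mm to the -x side of the block's origin. The stop is an upright plate 50 mm high, 14 mm thick, across the groove from y = -40 to 64 mm. The bar's middle is 55 mm from this point when its end touches the stop. The opposite (+x) end of the groove is open.
- slug: Bystander: short aluminium cylinder standing upright, 38 mm in diameter, 55 mm high, near the bar's path. Origin at the centre of its underside.
- beaker: Bystander: small glass beaker, 60 mm in diameter, 75 mm high, near the bar's path on the robot's side. Origin at the centre of its underside.
- jar: Bystander: closed amber glass jar, 52 mm in diameter, 70 mm high, behind the V-block. Origin at the centre of its underside.
- reagent: Bystander: white plastic bottle with blue cap, 60 mm in diameter, 130 mm high, on the bench beyond the V-block, to the left. Origin at the centre of its underside.
There are look-alikes about, which are no part of the job. Leave any orange or pink look-alike of the bar alone.

How it is judged (in metres and radians):
On the way, in this order (a step that is already met when the one before it is completed fails the run):
1. the bar rolls along the bench: it has turned by 60 degrees or more before it reaches the ridge (angle between bar's own z axis and vertical above 1.05 rad and y of bar in the frame of vblock below -0.03 m).
2. the bar lies in the groove (height (world z) of bar below 0.03 m and y of bar in the frame of vblock between -0.005 and 0.005 m and angle between the x axis of bar and the x axis of vblock, either way round below 0.06 rad), for 0.2 s.
At the end, for the whole second after the job is handed in: The bar rests in the groove of the V-block (axis within 4 mm of the groove line and 24 to 30 mm above the bench, within 0.05 rad of parallel), its end within 3 mm of the end stop, at rest and released (x of bar in the frame of vblock between -0.049 and -0.042 m and y of bar in the frame of vblock between -0.004 and 0.004 m and height (world z) of bar between 0.024 and 0.03 m and angle between the x axis of bar and the x axis of vblock, either way round below 0.05 rad and linear speed of bar below 0.01 m/s); the robot touches nothing.
It fails at once if the bar is lifted: its axis rises over 45 mm above the bench, or over 29 mm while it is still in front of the ramp (height (world z) of bar above 0.045 m or (height (world z) of bar above 0.029 m and y of bar in the frame of vblock below -0.105 m)).
It fails at once if the bar is tipped up by more than about 15 degrees (angle between bar's own x axis and vertical below 1.31 rad).
It fails at once if a bystander (slug, beaker, jar, bottle) is shifted by more than 15 mm or tipped (distance of any of slug, beaker, jar, reagent from where it was at the start of the episode above 0.015 m or angle between any of slug, beaker, jar, reagent's own z axis and vertical above 0.4 rad).
It also fails if it takes over 54 s, if anything falls off the work surface, if the arm or the gripper's body presses on something with over 40 N, if the wrist force passes 120 N, or if a joint passes its speed limit or range.

### The arm

A 6-joint arm with a two-finger parallel gripper is mounted at the origin on the work surface. World frame = base frame: x ahead of the robot, y to its left, z up, the work surface at z = 0. Lengths are in m, angles in degrees, forces in N, time in s.
With the tool pointing down it reaches from about 0.35 to 0.875 m from the base axis. Payload 4.2 kg.
Tool frame: the origin (TCP) lies between the finger pads; the fingertips stand 8 mm ahead of it and the grasp point (between the pads) lies 11 mm behind it; z points along the fingers, x is the direction in which the jaws open and shut, and the axes are right-handed (so a half turn about z gives the same grasp; the last joint's range is limited). The gripper opens to 87 mm and grips with 3 to 60 N. Pads are 19 mm wide; open, the fingers measure 117 mm over their backs; the gripper's body (75 mm by 190 mm) begins 51 mm behind the grasp point.
Start: joints at [79.905, 22.042, 0.453, 0, -68.411, -14.817], TCP at [0.263, 0.567, 0.231] pointing down, gripper open.
Joint ranges: [-179.83, 179.83], [-69.29, 118.12], [-61.27, 80.66], [-181.25, 117.63], [-171.15, -9.14], [-177.46, 177.46]. Speed limits (degrees/s): [159.86, 159.86, 180, 180, 180, 180].

### API

Orientations are given as [roll, pitch, yaw] about the fixed x, y, z axes, in that order (R = Rz(yaw) Ry(pitch) Rx(roll)).
In Python, from station import env, optics, ticket gives the robot as it stands.
- The arm moves only by the tool jog_arm, never from a script. Its argument "series" is one flat list of numbers, 7 for each row, row after row: the finger opening in cm, from 0 to 8.7, then the shift along the tool's x, y, z in cm, then the turn, a rotation vector about the tool's x, y, z in degrees. A call has 1 to 12 rows; each row is the pose to reach, as a shift and turn from the pose measured when the call began, along the tool's axes at that moment; what a row does not reach only later rows make up. A row lasts 1/10 s, in which the tool goes at most 50 mm and 8.59 degrees, less where a joint would pass 70% of its speed; a pose out of reach is approached as far as the arm can. A call with a gripper value outside its range is refused whole. The fingers move at their own pace and stop on an object; "grip_force" is the grip in N (left out, the last holds). Time passes only in rows, so rows that repeat a pose let the fingers close. It gives the time, the measured TCP pose, the force and the opening at its end, in the units of the state.
- env.read_state(): the state, without advancing time (a new reading comes with each control period).
- optics.grab_frame(name): name is "side" or "top"; returns (picture, depth): 480x640x3 uint8, red, green, blue; 480x640 float32, m along the optical axis (not along the pixel's ray), 0 where there is no reading.
- optics.camera_params(name): a dict with "K" (3x3 intrinsics, pixels), "pose" (4x4, takes a point from camera to world coordinates). Camera axes: x right, y up, looking along -z (the intrinsics and any distortion apply to the point x, -y, -z); pixel columns grow to the right and rows downward; lengths in m; the calibration is good to about 2 mm. A picture is of the moment at which its call begins. camera_params takes no time and is no camera call.
- ticket.sign_off(): hands the job in, once; it reports no verdict.
The state is a dict: "time": time; "joints": joint angles; "joint_velocities": joint speeds; "joint_torque": joint torques, N m; "position": TCP position; "eef_rot": TCP orientation; "ft_force": force on the tool from outside, world axes, zero at the start; "wrist_torque": the same for the moment, N m; "width": finger opening in m.
Only numpy, scipy, OpenCV 4.12 (cv2) and the standard library are available. Lean on these libraries where they do the work, as an engineer would, in place of code of your own. Each camera call takes 0.05 s, during which the arm holds its last target.

## Working session

There is one attempt and no reset: what is moved stays moved. The work goes in short steps, Python scripts to look and compute and a tool call to move; the robot and the scene stay as the last step left them, time stands still between calls to the robot, and variables do not carry over. Pictures are saved under pics/ and viewed, and the job is handed in when it is done.

Besides the shell and the picture viewer there is one more tool, called after "Call:" as name(argument=value, ...) on one line, values as JSON. jog_arm: Moves the arm, as the interface text tells. Its arguments: {"type":"object","properties":{"series":{"type":"array","items":{"type":"number"}},"grip_force":{"type":"number"}},"required":["series"]}

```bash
ls; mkdir -p pics; python3 - <<'E'
from station import env, optics, ticket
import cv2,numpy as np
np.set_printoptions(precision=4,suppress=True)
s=env.read_state()
for k in s: print(k,s[k])
for n in ("side","top"):
    p,d=optics.grab_frame(n)
    cv2.imwrite(f"pics/{n}0.png",p[:,:,::-1]); np.savez(f"{n}0.npz",p=p,d=d)
    c=optics.camera_params(n); print(n,c)
E
```

```text
pics
time 0.0
joints [ 79.9036  22.0926   0.3788  -0.0281 -68.4092 -14.8165]
joint_velocities [ 0.0557 -0.0405  0.0362  0.0881  0.0315 -0.0154]
joint_torque [  0.0002 -39.0666  18.7409   4.2201   0.0111  -0.0002]
position [0.263  0.5663 0.2294]
eef_rot [-179.9938   -0.1256 -114.9233]
ft_force [0.3711 0.0715 0.0106]
wrist_torque [-0.0047 -0.0328 -0.0258]
width 0.08689885311568869
side {'K': array([[506.2665,   0.    , 320.3203],
       [  0.    , 506.2665, 230.3133],
       [  0.    ,   0.    ,   1.    ]]), 'pose': array([[ 0.9662,  0.1926, -0.1714,  0.4054],
       [-0.2578,  0.7191, -0.6453, -0.6597],
       [-0.001 ,  0.6677,  0.7444,  0.7334],
       [ 0.    ,  0.    ,  0.    ,  1.    ]])}
top {'K': array([[619.1859,   0.    , 316.6043],
       [  0.    , 619.1859, 239.3577],
       [  0.    ,   0.    ,   1.    ]]), 'pose': array([[-0.0241,  0.9807, -0.1941,  0.3466],
       [-0.9996, -0.0267, -0.011 , -0.0561],
       [-0.016 ,  0.1938,  0.9809,  1.1714],
       [ 0.    ,  0.    ,  0.    ,  1.    ]])}
```

View pics/side0.png

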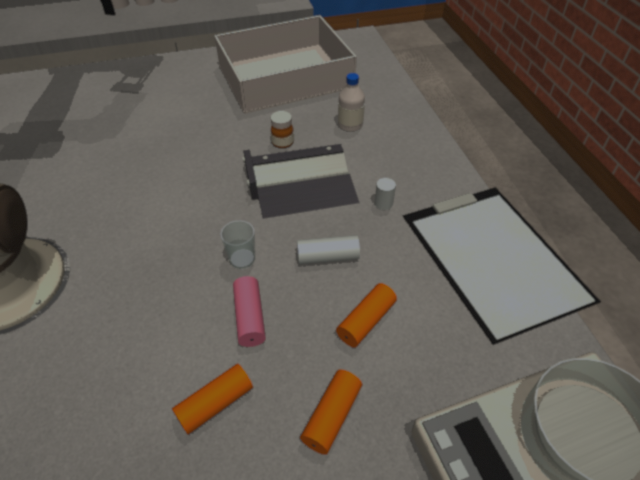

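View pics/top0.png

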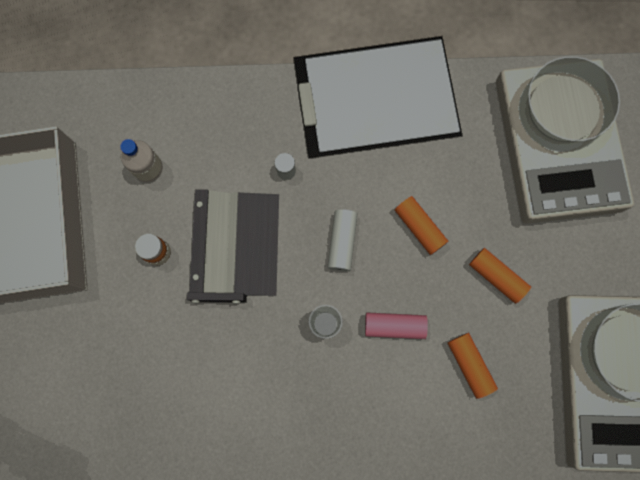

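The candidates are the silver lying cylinder at top (343,240) / side (328,250), oranges at top (421,225), (500,275), (473,365), and pink at top (396,325). The slug stands upright at top (285,165). The silver lying one is the bar, because it is the only plain-aluminium cylinder lying down. I'll confirm it in a crop and measure.

```bash
cat > h.py <<'E'
import cv2,numpy as np
from station import env, optics, ticket
np.set_printoptions(precision=4,suppress=True)
def grab(n,tag=None):
    p,d=optics.grab_frame(n)
    if tag: cv2.imwrite(f"pics/{tag}_{n}.png",p[:,:,::-1])
    return p,d
def ray(n,uv,z):
    c=optics.camera_params(n);K=c["K"];T=c["pose"]
    uv=np.atleast_2d(np.asarray(uv,float))
    r=np.c_[(uv[:,0]-K[0,2])/K[0,0],-(uv[:,1]-K[1,2])/K[1,1],-np.ones(len(uv))]@T[:3,:3].T
    s=(z-T[2,3])/r[:,2]
    return T[:3,3]+r*s[:,None]
def cloud(n,d):
    v,u=np.mgrid[0:480,0:640]
    c=optics.camera_params(n);K=c["K"];T=c["pose"]
    r=np.stack([(u-K[0,2])/K[0,0]*d,-(v-K[1,2])/K[1,1]*d,-d],-1)
    return r@T[:3,:3].T+T[:3,3]
E
python3 - <<'E'
from h import *
f=np.load("top0.npz");p,d=f["p"],f["d"]
crop=p[130:320,130:400,::-1]
cv2.imwrite("pics/crop0.png",cv2.resize(crop,None,fx=2.9,fy=2.9,interpolation=cv2.INTER_CUBIC))
C=cloud("top",d)
for uv in [(343,240),(343,215),(343,265),(300,300),(222,240),(260,240),(201,240),(225,297),(285,162),(326,322),(151,245),(129,147),(240,240)]:
    print(uv,C[uv[1],uv[0]],p[uv[1],uv[0]])
f=np.load("side0.npz");Cs=cloud("side",f["d"])
for uv in [(328,250),(300,260),(385,185),(305,210),(300,172),(240,228),(282,115),(352,78)]:
    print("s",uv,Cs[uv[1],uv[0]],f["p"][uv[1],uv[0]])
E
```

```text
(343, 240) [ 0.5683 -0.0925  0.038 ] [146 150 149]
(343, 215) [ 0.6147 -0.0938  0.0441] [147 150 149]
(343, 265) [ 0.5206 -0.0908  0.0424] [147 150 150]
(300, 300) [ 0.462  -0.0088  0.0028] [120 118 110]
(222, 240) [0.5812 0.1392 0.0045] [132 133 121]
(260, 240) [0.5785 0.0655 0.0082] [64 62 63]
(201, 240) [0.5769 0.1744 0.0312] [61 59 59]
(225, 297) [0.4663 0.1255 0.0505] [63 62 60]
(285, 162) [0.7185 0.0126 0.0529] [145 149 149]
(326, 322) [ 0.4195 -0.0567  0.0035] [116 117 114]
(151, 245) [0.5624 0.2576 0.0697] [146 149 147]
(129, 147) [0.7281 0.284  0.1321] [ 39  74 132]
(240, 240) [0.58   0.1043 0.0059] [65 63 63]
s (328, 250) [ 0.5666 -0.106   0.0379] [143 146 148]
s (300, 260) [ 0.5148 -0.1066  0.0269] [ 99 100  94]
s (385, 185) [0.7145 0.0105 0.0551] [143 147 146]
s (305, 210) [0.5583 0.0358 0.0015] [61 59 60]
s (300, 172) [0.5738 0.1434 0.0074] [143 146 136]
s (240, 228) [ 0.4227 -0.0325  0.0591] [105 107 101]
s (282, 115) [0.5649 0.2699 0.0688] [142 146 136]
s (352, 78) [0.7274 0.2796 0.1294] [ 19  63 127]
```

View pics/crop0.png

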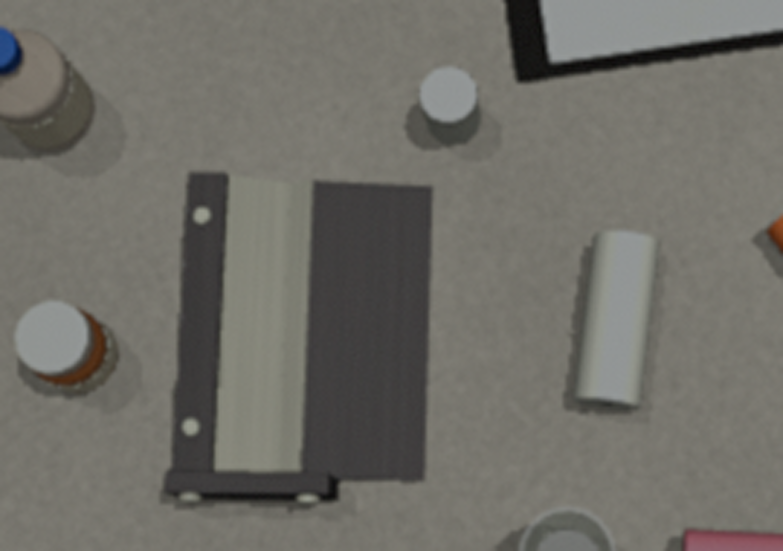

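The crop shows the plain silver cylinder lying at crop (617,318), the slug standing at (448,95), and the V-block with its bright groove, its dark ramp on the right and the stop at the bottom. So the silver one is the bar. Next I'll fit the lines.

```bash
cat > meas.py <<'E'
from h import *
def line(P):
    vx,vy,x,y=cv2.fitLine(P[:,:2].astype(np.float32),cv2.DIST_HUBER,0,.001,.001).ravel(); 
    if vx<0: vx,vy=-vx,-vy
    return np.array([x,y]),np.array([vx,vy])
def bar(n,p,seed):
    # bright neutral blob around seed
    h=p.astype(int); m=((h.min(2)>70)&(h[:,:,2]-h[:,:,0]>=-1)).astype(np.uint8) # bluish-neutral vs warm bench
    m=cv2.morphologyEx(m,cv2.MORPH_OPEN,np.ones((3,3),np.uint8))
    k,l,st,ce=cv2.connectedComponentsWithStats(m)
    i=l[seed[1],seed[0]]
    return (l==i).astype(np.uint8),st[i],ce[i]
E
python3 - <<'E'
from meas import *
f=np.load("top0.npz");p=f["p"]
g=p.astype(int).mean(2)
rows=np.arange(200,290)
def edges(lo,hi,sign,row):
    s=cv2.GaussianBlur(p,(3,3),0).astype(float).mean(2)[row,lo:hi]
    d=np.diff(s)*sign; i=np.argmax(d); 
    if 0<i<len(d)-1:
        den=d[i-1]-2*d[i]+d[i+1]; off=.5*(d[i-1]-d[i+1])/den if den else 0
    else: off=0
    return lo+i+.5+off
for name,lo,hi,sg,z,rr in [("ramp",268,290,1,0.0,range(205,285)),("ridge",228,246,-1,.011,range(200,285)),("far",202,214,1,.025,range(200,285))]:
    uv=np.array([[edges(lo,hi,sg,r),r] for r in rr])
    P=ray("top",uv,z); c,v=line(P); print(name,c,np.degrees(np.arctan2(v[1],v[0])), "at x=.58 y=",c[1]+v[1]/v[0]*(.58-c[0]))
# ends: groove bright mask extremes along columns
for col in (215,220,225,230):
    s=g[180:310,col]; print(col,[ (180+i) for i in range(129) if abs(s[i+1]-s[i])>15])
for col in (250,260,270):
    s=g[180:310,col]; print(col,[ (180+i) for i in range(129) if abs(s[i+1]-s[i])>15])
f2=np.load("side0.npz")
for n,pp,seed in (("top",p,(343,240)),("side",f2["p"],(328,250))):
    m,st,ce=bar(n,pp,seed); print(n,st,ce)
    r=cv2.minAreaRect(cv2.findNonZero(m)); print(r)
    P=ray(n,cv2.boxPoints(r),.022); print(P)
E
```

```text
ramp [0.5707 0.033 ] -2.2803211 at x=.58 y= 0.032650545
ridge [0.6034 0.1113] -2.175229 at x=.58 y= 0.11217762
far [0.5745 0.1663] -2.2372787 at x=.58 y= 0.16609058
215 [291, 292, 299, 301, 302, 303]
220 [291, 292, 299, 301, 302, 304]
225 [291, 292, 299, 301, 302, 303, 304]
230 [291, 292, 299, 301, 302, 306]
250 [192, 294, 295]
260 [192, 193, 295]
270 [193, 295, 296]
top [336 210  16  59 585] [343.4735 239.0103]
((343.4709777832031, 238.99659729003906), (10.165188789367676, 58.654300689697266), 6.709837436676025)
[[ 0.5193 -0.0763  0.022 ]
 [ 0.6313 -0.0928  0.022 ]
 [ 0.6284 -0.1119  0.022 ]
 [ 0.5166 -0.0952  0.022 ]]
side [297 239  63  15 644] [327.854  246.0093]
((327.90997314453125, 245.96438598632812), (10.395553588867188, 62.4599494934082), 85.03025817871094)
[[ 0.5181 -0.0632  0.022 ]
 [ 0.633  -0.0803  0.022 ]
 [ 0.6269 -0.1046  0.022 ]
 [ 0.5141 -0.0876  0.022 ]]
```

```bash
cat >> meas.py <<'E'
def barpose(n,d,box,zc=.022,zmin=.012):
    C=cloud(n,d); u0,v0,u1,v1=box
    m=np.zeros(d.shape,np.uint8); m[v0:v1,u0:u1]=(C[v0:v1,u0:u1,2]>zmin)&(d[v0:v1,u0:u1]>0)
    m=cv2.morphologyEx(m,cv2.MORPH_OPEN,np.ones((3,3),np.uint8))
    k,l,st,ce=cv2.connectedComponentsWithStats(m); i=1+np.argmax(st[1:,4]); m=(l==i)
    P=C[m]; r=cv2.minAreaRect(cv2.findNonZero(m.astype(np.uint8)))
    B=ray(n,cv2.boxPoints(r),zc)[:,:2]
    # sides
    e=[B[(k+1)%4]-B[k] for k in range(4)]; L=[np.linalg.norm(x) for x in e]; k=int(np.argmax(L)); v=e[k]; v=v if v[0]>0 else -v
    return dict(px=r,center=B.mean(0),yaw=np.degrees(np.arctan2(v[1],v[0])),L=max(L),W=min(L),zmax=np.percentile(P[:,2],95),n=len(P),cloudmean=P.mean(0))
E
python3 - <<'E'
from meas import *
for n,box in (("top",(318,195,370,285)),("side",(285,225,372,275))):
    d=np.load(f"{n}0.npz")["d"]; print(n,barpose(n,d,box))
a=np.radians(-2.24); ex=np.array([np.cos(a),np.sin(a)]);ey=np.array([-ex[1],ex[0]])
print(ray("top",[[260,192.5],[270,193],[260,295.3],[270,296],[250,294.8]],.006))
p=np.load("top0.npz")["p"]
g=p.astype(int).mean(2)
print(g[180:200,225],g[286:306,225],g[180:200,215])
C=cloud("top",np.load("top0.npz")["d"]); print(C[286:306,225,[0,2]].T)
# bystanders
for nm,uv,z in (("slug",(285,162),.055),("beaker",(326,322),.0),("jar",(149,247),.07),("bottle cap",(129,147),.13)): print(nm,ray("top",[uv],z))
E
```

```text
top {'px': ((342.17694091796875, 239.5846405029297), (23.318531036376953, 60.40491485595703), 7.125016689300537), 'center': array([ 0.5729, -0.0916]), 'yaw': np.float64(-8.616718214042232), 'L': np.float64(0.11655630704327703), 'W': np.float64(0.04364430830694465), 'zmax': np.float64(0.046187435118958974), 'n': 1387, 'cloudmean': array([ 0.5684, -0.0909,  0.0393])}
side {'px': ((328.3790283203125, 249.142578125), (23.656003952026367, 61.87580871582031), 85.33314514160156), 'center': array([ 0.5719, -0.091 ]), 'yaw': np.float64(-8.816617389807448), 'L': np.float64(0.11574173735982952), 'W': np.float64(0.05577133591561411), 'zmax': np.float64(0.04479688956033241), 'n': 1447, 'cloudmean': array([ 0.5679, -0.1026,  0.0359])}
[[0.6734 0.0652 0.006 ]
 [0.6718 0.0457 0.006 ]
 [0.4725 0.0664 0.006 ]
 [0.4707 0.0476 0.006 ]
 [0.474  0.0854 0.006 ]]
[118.     121.3333 121.3333 119.3333 118.     118.     117.3333 115.3333
 116.6667 119.     121.6667 121.     123.3333 128.6667 129.     130.3333
 129.     130.3333 129.3333 128.3333] [127.3333 127.6667 126.3333 126.6667 128.6667 122.6667  96.      66.
  57.      59.3333  60.6667  61.6667  62.      54.6667  30.6667  22.3333
  43.      68.      83.6667 102.3333] [118.3333 118.6667 118.3333 119.     122.     122.     120.3333 120.
 118.6667 116.6667 117.6667 126.     127.3333 127.6667 127.3333 127.3333
 127.     128.6667 128.     127.6667]
[[ 0.492   0.4904  0.4883  0.4866  0.4844  0.4828  0.4812  0.4734  0.4715
   0.4698  0.4678  0.4663  0.4645  0.3466  0.4612  0.4611  0.4615  0.4602
   0.4584  0.4564]
 [ 0.0048  0.003   0.0042  0.0028  0.0049  0.0022 -0.0003  0.0518  0.0524
   0.0517  0.0535  0.0505  0.0499  1.1714  0.047   0.0296  0.0063  0.0005
  -0.0005  0.0008]]
slug [[0.7178 0.0125 0.055 ]]
beaker [[ 0.4197 -0.0567  0.    ]]
jar [[0.5587 0.2611 0.07  ]]
bottle cap [[0.7289 0.2846 0.13  ]]
```

```bash
cat > mv.py <<'E'
from h import *
from scipy.spatial.transform import Rotation as R
O=np.array([.5755,.128]); a=np.radians(-2.24); ex=np.array([np.cos(a),np.sin(a)]); ey=np.array([-ex[1],ex[0]])
def toblock(P): P=np.asarray(P)[:2]-O; return np.array([P@ex,P@ey])
def toworld(b): return O+b[0]*ex+b[1]*ey
def delta(xy,z,yaw=177.76):
    s=env.read_state(); T=R.from_euler('xyz',s["eef_rot"],degrees=True); G=R.from_euler('xyz',[180,0,yaw],degrees=True)
    sh=T.inv().apply(np.r_[xy,z]-s["position"])*100; rv=(T.inv()*G).as_rotvec(degrees=True)
    return sh,rv
def where():
    s=env.read_state(); print("t",s["time"],"pos",s["position"],"blk",toblock(s["position"]),"rot",s["eef_rot"],"F",s["ft_force"],"w",round(s["width"],4),"j",s["joints"])
E
python3 - <<'E'
from mv import *
print("bar blk",toblock([.5725,-.0915]))
t=toworld([.0056,-.275]); print(t,np.linalg.norm(t))
print(delta(t,.2))
E
```

```text
bar blk [ 0.0056 -0.2194]
[ 0.5703 -0.147 ] 0.5889885693877408
(array([ 51.7411, -57.9313,   3.0647]), array([-0.0728, -0.0982, 67.3194]))
```

Call:
jog_arm(series=[6,51.7,-57.9,3.0,0,-0.1,67.3,6,51.7,-57.9,3.0,0,-0.1,67.3,6,51.7,-57.9,3.0,0,-0.1,67.3,6,51.7,-57.9,3.0,0,-0.1,67.3,6,51.7,-57.9,3.0,0,-0.1,67.3,6,51.7,-57.9,3.0,0,-0.1,67.3,6,51.7,-57.9,3.0,0,-0.1,67.3,6,51.7,-57.9,3.0,0,-0.1,67.3,6,51.7,-57.9,3.0,0,-0.1,67.3,6,51.7,-57.9,3.0,0,-0.1,67.3,6,51.7,-57.9,3.0,0,-0.1,67.3,6,51.7,-57.9,3.0,0,-0.1,67.3])

```text
time: 1.3
position: [0.5004, 0.0141, 0.2073]
eef_rot: [-180.0, 0.0, 177.8]
ft_force: [0.5, 0.6, 0.3]
width: 0.0599
```

```bash
python3 - <<'E'
from mv import *
where()
t=toworld([.0056,-.275]);print(delta(t,.12))
E
```

```text
t 1.3 pos [0.5004 0.0141 0.2073] blk [-0.0705 -0.1168] rot [-179.9533    0.0296  177.7855] F [0.4969 0.6279 0.3104] w 0.0599 j [ 20.2612  11.0338 -18.7426   0.0627 -60.2142 -22.5069]
(array([ -7.6029, -15.821 ,   8.7443]), array([-0.0467,  0.0296,  0.0255]))
```

Call:
jog_arm(series=[6,-7.6,-15.8,8.7,0,0,0,6,-7.6,-15.8,8.7,0,0,0,6,-7.6,-15.8,8.7,0,0,0,6,-7.6,-15.8,8.7,0,0,0,6,-7.6,-15.8,8.7,0,0,0,6,-7.6,-15.8,8.7,0,0,0,6,-7.6,-15.8,8.7,0,0,0])

```text
time: 2.0
position: [0.5703, -0.1463, 0.1208]
eef_rot: [-180.0, 0.0, 177.8]
ft_force: [-0.7, -0.1, 0.5]
width: 0.0603
```

```bash
python3 - <<'E'
from mv import *
where()
t=toworld([.0056,-.275]);print(delta(t,.021))
for n in("top","side"): p,d=grab(n,"a1"); np.savez(f"a1{n}.npz",p=p,d=d)
E
```

```text
t 2.0 pos [ 0.5703 -0.1463  0.1208] blk [ 0.0055 -0.2743] rot [-179.953     0.0499  177.8191] F [-0.7442 -0.0717  0.5403] w 0.0603 j [  1.3852  24.2022 -13.2921   0.0631 -52.4587  -3.6046]
(array([ 0.0016, -0.0608,  9.9783]), array([-0.047 ,  0.0499,  0.059 ]))
```

View pics/a1_side.png

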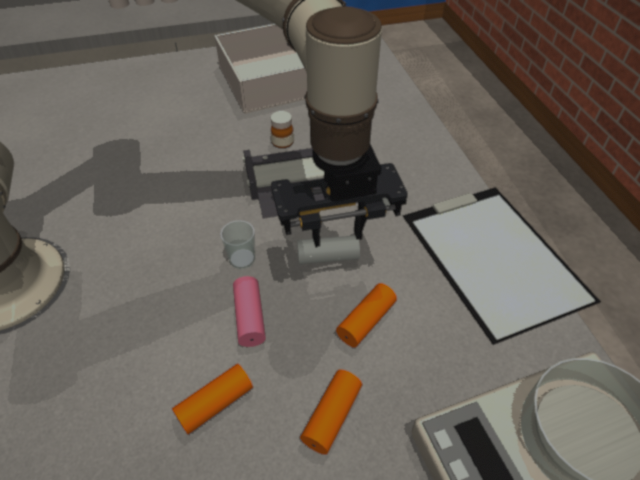

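View pics/a1_top.png

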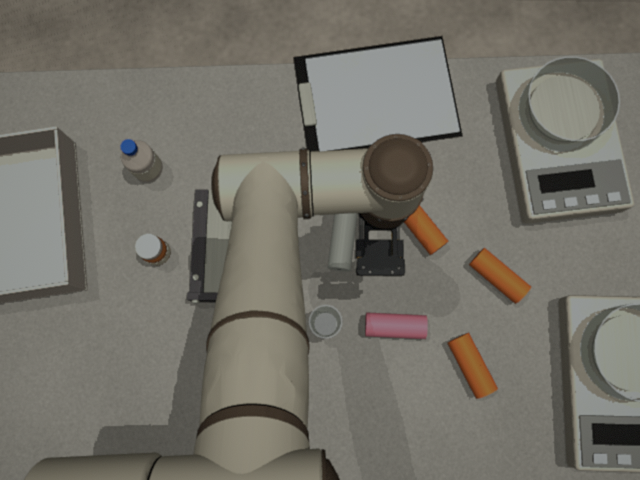

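The fingers (side view (317,240) and (360,232)) hang over free bench just behind the bar at (328,250). The orange bars are clear of them, so I'll descend.

Call:
jog_arm(series=[6,0,-0.1,5,0,0,0,6,0,-0.1,8.5,0,0,0,6,0,-0.1,10,0,0,0,6,0,-0.1,10,0,0,0,6,0,-0.1,10,0,0,0])

```text
time: 2.6
position: [0.5716, -0.1461, 0.0228]
eef_rot: [-179.9, 0.2, 178.0]
ft_force: [0.7, 0.3, 0.7]
width: 0.06
```

```bash
python3 - <<'E'
from mv import *
where()
E
```

```text
t 2.6 pos [ 0.5716 -0.1461  0.0228] blk [ 0.0069 -0.274 ] rot [-179.944     0.2408  177.9911] F [0.6962 0.2819 0.7414] w 0.06 j [  1.4185  31.3526 -18.4093   0.1094 -40.001   -3.5111]
```

Call:
jog_arm(series=[6,0.1,0.5,0.1,0,0,-0.2,6,0.1,1.0,0.1,0,0,-0.2,6,0.1,1.4,0.1,0,0,-0.2,6,0.1,1.7,0.1,0,0,-0.2,6,0.1,2.0,0.1,0,0,-0.2,6,0.1,2.3,0.1,0,0,-0.2,6,0.1,2.6,0.1,0,0,-0.2,6,0.1,2.9,0.1,0,0,-0.2,6,0.1,3.2,0.1,0,0,-0.2,6,0.1,3.5,0.1,0,0,-0.2,6,0.1,3.8,0.1,0,0,-0.2,6,0.1,4.1,0.1,0,0,-0.2])

```text
time: 3.8
position: [0.5721, -0.1048, 0.0217]
eef_rot: [-179.9, 0.2, 178.2]
ft_force: [-0.5, -0.5, 0.4]
width: 0.0598
```

```bash
python3 - <<'E'
from mv import *
where()
for n in("top","side"): p,d=grab(n,"a2"); np.savez(f"a2{n}.npz",p=p,d=d)
E
```

```text
t 3.8 pos [ 0.5721 -0.1048  0.0217] blk [ 0.0057 -0.2327] rot [-179.9442    0.2391  178.1912] F [-0.5046 -0.505   0.3641] w 0.0598 j [  5.6144  30.8399 -19.7087   0.1364 -39.2215  -7.5288]
```

View pics/a2_side.png

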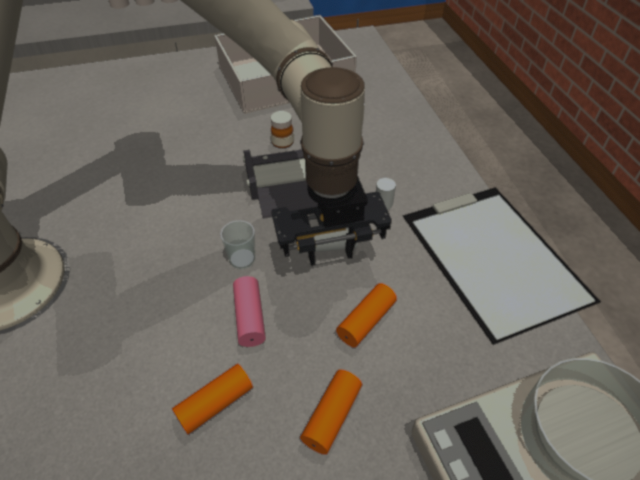

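View pics/a2_top.png

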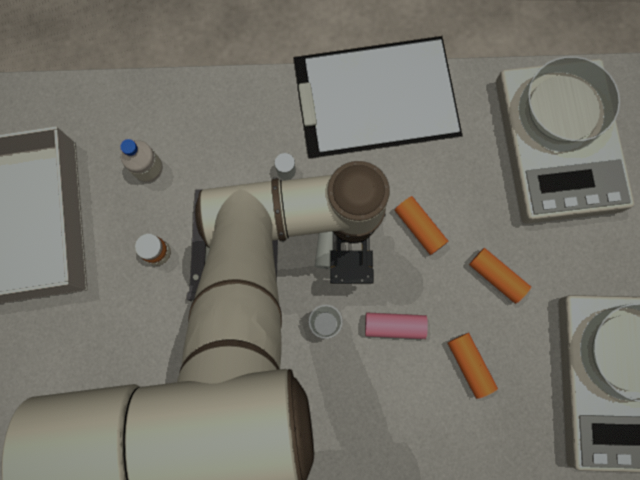

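```bash
python3 - <<'E'
from mv import *
f=np.load("a2top.npz");p,d=f["p"],f["d"]
cv2.imwrite("pics/a2c.png",cv2.resize(p[180:310,250:400,::-1],None,fx=5,fy=4.5,interpolation=cv2.INTER_CUBIC))
f=np.load("a2side.npz");q=f["p"]
cv2.imwrite("pics/a2d.png",cv2.resize(q[180:290,250:410,::-1],None,fx=5,fy=5,interpolation=cv2.INTER_CUBIC))
E
```

```text
(no output)
```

View pics/a2c.png

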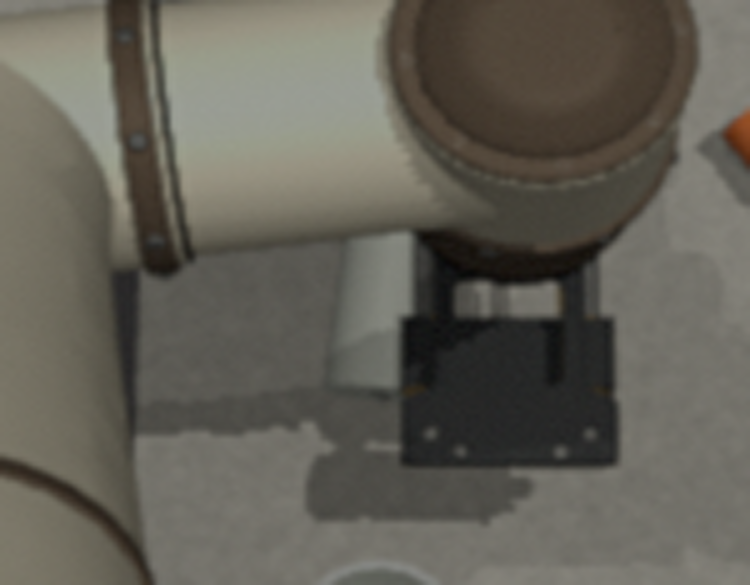

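View pics/a2d.png

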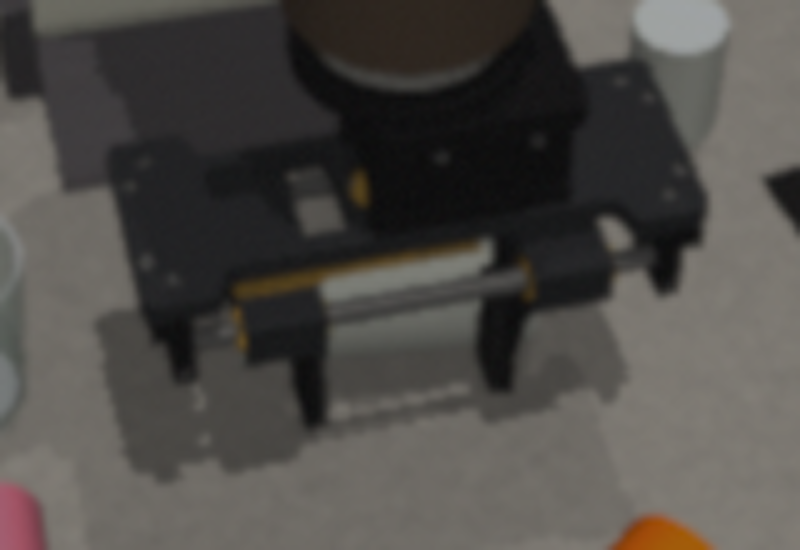

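The bar (side crop (400,300), top crop (365,320)) rolled about 21 mm but kept its skew: it rolls too easily for a single-finger contact to turn it. I'll back off and measure. Then I'll square it on the bench with the two pads, without lifting, before pushing on.

Call:
jog_arm(series=[8.7,0,-1.0,0,0,0,0.4,8.7,0,-3.0,0,0,0,0.4,8.7,0,-6,-4,0,0,0.4,8.7,0,-9,-8,0,0,0.4,8.7,0,-12,-10,0,0,0.4,8.7,0,-12,-10,0,0,0.4,8.7,0,-12,-10,0,0,0.4])

```text
time: 4.6
position: [0.5674, -0.2254, 0.1218]
eef_rot: [-180.0, 0.3, 177.7]
ft_force: [0.2, -0.1, -0.3]
width: 0.0869
```

```bash
python3 - <<'E'
from mv import *
where()
for n in("top","side"): p,d=grab(n,"a3"); np.savez(f"a3{n}.npz",p=p,d=d)
E
```

```text
t 4.6 pos [ 0.5674 -0.2254  0.1218] blk [ 0.0057 -0.3535] rot [-179.9812    0.2601  177.6702] F [ 0.1901 -0.1239 -0.29  ] w 0.0869 j [ -6.4954  25.9218 -10.1505  -0.0001 -53.6668   4.1656]
```

View pics/a3_side.png

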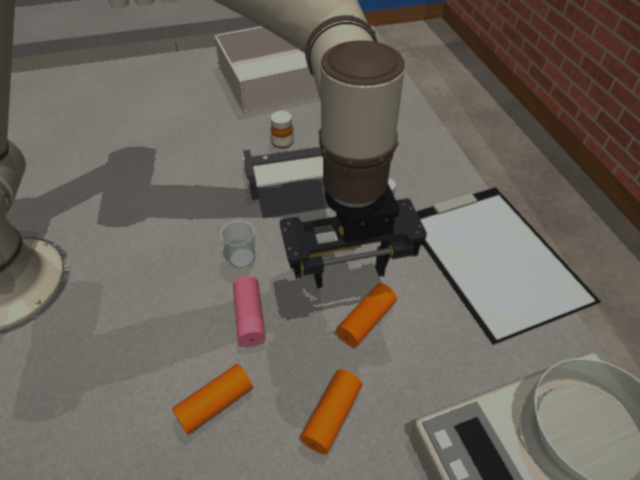

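View pics/a3_top.png

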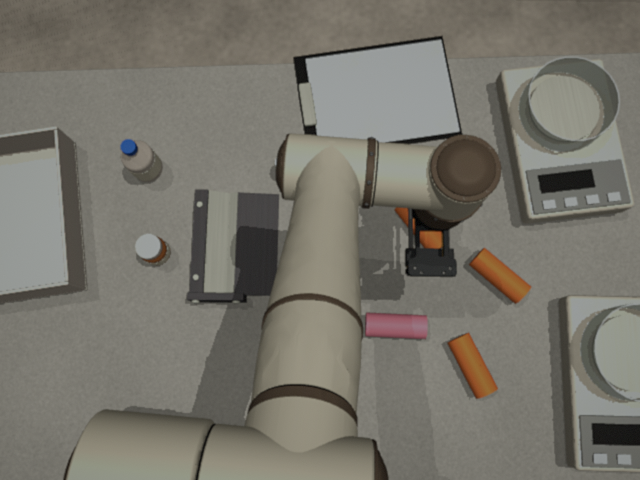

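The arm hides the bar in both views. I'll swing the wrist to the +y side, turning the jaws across the bar on the way, and look.

Call:
jog_arm(series=[8.7,0,3,-8,0,0,8,8.7,0,8,-8,0,0,16,8.7,0,12,-8,0,0,24,8.7,0,16,-8,0,0,32,8.7,0,20,-8,0,0,40,8.7,0,24,-8,0,0,48,8.7,0,28,-8,0,0,56,8.7,0,32,-8,0,0,64,8.7,0,36,-8,0,0,72,8.7,0,37,-8,0,0,80,8.7,0,37,-8,0,0,88,8.7,0,37,-8,0,0,90])

```text
time: 5.9
position: [0.5798, 0.1473, 0.1986]
eef_rot: [-179.9, 0.1, 87.8]
ft_force: [-0.1, -0.4, 0.8]
width: 0.087
```

```bash
python3 - <<'E'
from mv import *
where()
for n in("top","side"): p,d=grab(n,"a4"); np.savez(f"a4{n}.npz",p=p,d=d)
E
```

```text
t 5.9 pos [0.5798 0.1473 0.1986] blk [0.0035 0.0194] rot [-179.9105    0.1003   87.7879] F [-0.1181 -0.3892  0.7875] w 0.087 j [  29.7652   20.865    -6.1349    0.0423  -63.1291 -121.9965]
```

View pics/a4_side.png

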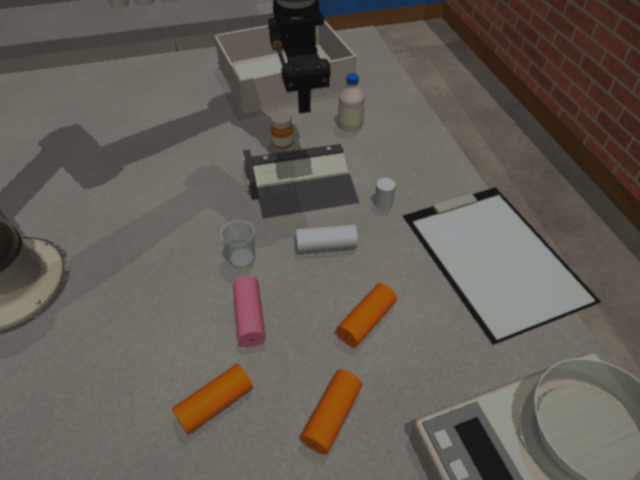

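View pics/a4_top.png

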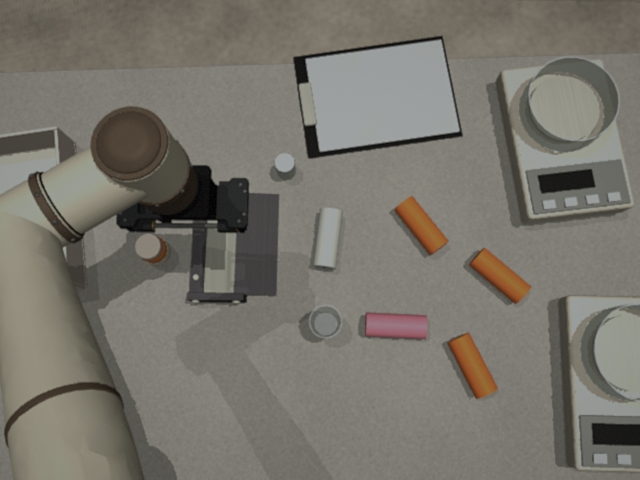

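Both views are clear. The bar is now at top (327,238) / side (326,238), still skewed.

```bash
python3 - <<'E'
from mv import *
from meas import barpose
for n,box in (("top",(305,195,352,280)),("side",(285,218,368,262))):
    d=np.load(f"a4{n}.npz")["d"]; b=barpose(n,d,box); print(n,b["px"],b["center"],b["yaw"],b["L"],b["W"],toblock(b["center"]))
t=toworld([.0056,-.191])
for z in (.1,.022): print(delta(t,z,87.76))
E
```

```text
top ((327.3307800292969, 237.8538818359375), (23.194496154785156, 60.40491485595703), 7.125016689300537) [ 0.577  -0.0636] -8.354391174558737 0.1166646780100615 0.04349500334968383 [ 0.009  -0.1914]
side ((326.55517578125, 237.66207885742188), (23.335783004760742, 60.62320327758789), 85.2363510131836) [ 0.5761 -0.0633] -8.56352961772739 0.11570447221061052 0.057239317813497274 [ 0.0081 -0.1912]
(array([-20.9627,   0.1366,   9.922 ]), array([-0.063 ,  0.0856,  0.1591]))
(array([-20.9511,   0.1452,  17.722 ]), array([-0.063 ,  0.0856,  0.1591]))
```

Call:
jog_arm(series=[8.7,-5,0.4,3,0,0,0,8.7,-10,0.4,5,0,0,0,8.7,-15,0.4,7,0,0,0,8.7,-19,0.4,8,0,0,0,8.7,-21,0.4,8,0,0,0,8.7,-21,0.4,8,0,0,0,8.7,-21,0.4,8,0,0,0])

```text
time: 6.7
position: [0.5759, -0.0638, 0.1186]
eef_rot: [-179.9, 0.1, 87.9]
ft_force: [-0.6, 0.6, 0.4]
width: 0.0866
```

```bash
python3 - <<'E'
from mv import *
where()
print(delta(toworld([.0085,-.1913]),.021,87.76))
E
```

```text
t 6.7 pos [ 0.5759 -0.0638  0.1186] blk [ 0.0079 -0.1916] rot [-179.8729    0.0969   87.9023] F [-0.5791  0.6375  0.3925] w 0.0866 j [   9.7264   23.6211  -14.6544    0.0874  -51.8687 -101.8783]
(array([0.0475, 0.0791, 9.7617]), array([-0.1269,  0.097 ,  0.1422]))
```

Call:
jog_arm(series=[8.7,0,0.1,4,0,0,0.1,8.7,0,0.1,8,0,0,0.1,8.7,0,0.1,9.8,0,0,0.1,8.7,0,0.1,9.8,0,0,0.1,7,0,0.1,9.8,0,0,0.1,6,0,0.1,9.8,0,0,0.1,5.4,0,0.1,9.8,0,0,0.1,5.0,0,0.1,9.8,0,0,0.1,4.8,0,0.1,9.8,0,0,0.1,4.6,0,0.1,9.8,0,0,0.1,4.4,0,0.1,9.8,0,0,0.1,4.2,0,0.1,9.8,0,0,0.1], grip_force=6)

```text
time: 7.9
position: [0.5768, -0.0639, 0.0207]
eef_rot: [-179.9, 0.1, 87.8]
ft_force: [-0.4, 0.3, 1.3]
width: 0.0452
```

Call:
jog_arm(series=[4.2,0,0,0,0,0,0,4.2,0,0,0,0,0,0,4.2,0,0,0,0,0,0,4.2,0,0,0,0,0,0])

```text
time: 8.3
position: [0.5768, -0.0639, 0.0207]
eef_rot: [-179.9, 0.1, 87.8]
ft_force: [0.5, -0.0, 0.6]
width: 0.045
```

```bash
python3 - <<'E'
from mv import *
where()
for n in("top","side"): p,d=grab(n,"a5"); np.savez(f"a5{n}.npz",p=p,d=d)
E
```

```text
t 8.3 pos [ 0.5768 -0.0639  0.0207] blk [ 0.0088 -0.1917] rot [-179.8832    0.0896   87.7861] F [ 0.5126 -0.0371  0.6094] w 0.045 j [   9.6946   30.96    -19.6522    0.0999  -39.5206 -101.9857]
```

View pics/a5_side.png

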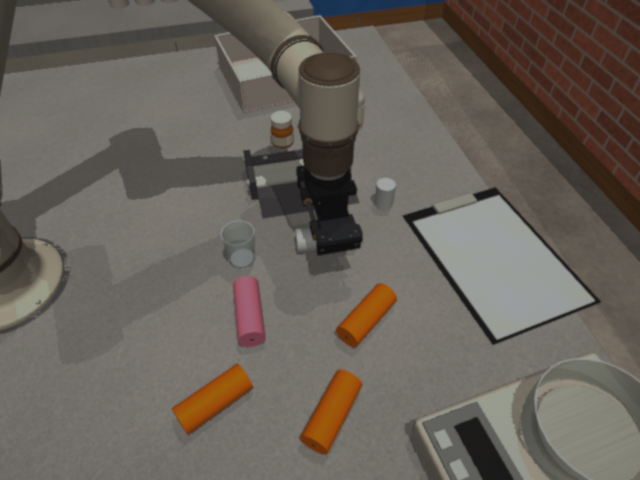

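View pics/a5_top.png

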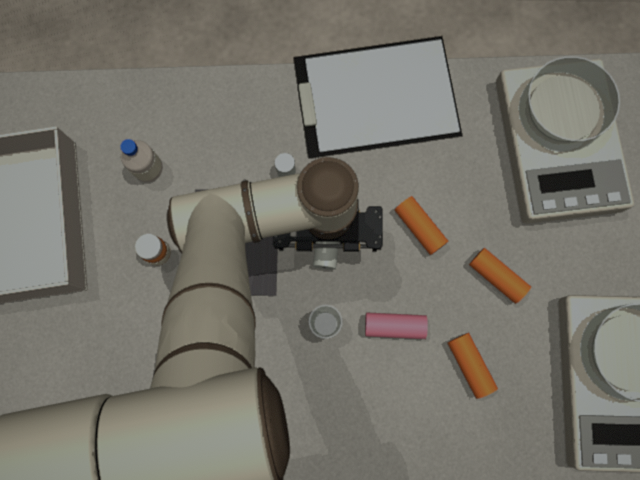

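Width 45.0 mm is a little over 44, so some skew may remain (about 3 degrees). I'll squeeze a bit harder.

Call:
jog_arm(series=[4.0,0,0,0,0,0,0,4.0,0,0,0,0,0,0,4.0,0,0,0,0,0,0,4.0,0,0,0,0,0,0,4.0,0,0,0,0,0,0], grip_force=25)

```text
time: 8.9
position: [0.5768, -0.0639, 0.0207]
eef_rot: [-179.9, 0.1, 87.8]
ft_force: [0.2, 0.5, 0.7]
width: 0.0445
```

```bash
python3 - <<'E'
from mv import *
where()
p,d=grab("top","a6")
cv2.imwrite("pics/a6c.png",cv2.resize(p[220:290,270:400,::-1],None,fx=6,fy=6,interpolation=cv2.INTER_CUBIC))
E
```

```text
t 8.9 pos [ 0.5768 -0.0639  0.0207] blk [ 0.0088 -0.1917] rot [-179.8844    0.0888   87.7851] F [0.1855 0.5016 0.6868] w 0.0445 j [   9.6944   30.9619  -19.6501    0.0991  -39.5195 -101.986 ]
```

View pics/a6c.png

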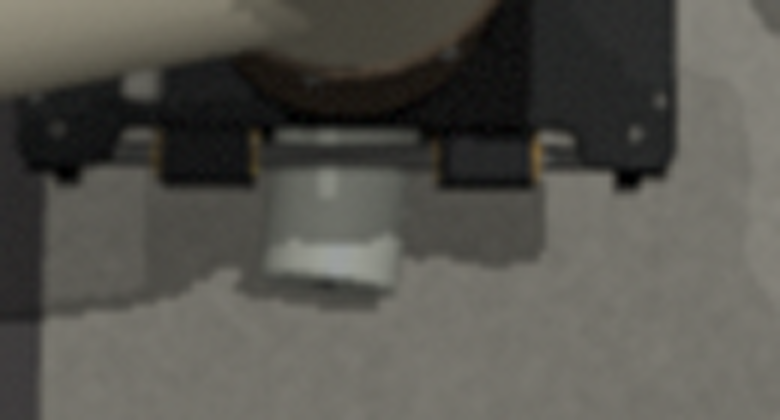

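Call:
jog_arm(series=[4.6,0,0,0,0,0,0,5.0,0,0,0,0,0,0,6,0,0,0,0,0,0,7.5,0,0,0,0,0,0,8.7,0,0,0,0,0,0,8.7,0,0,-4,0,0,0,8.7,0,0,-9,0,0,0,8.7,4,0,-12,0,0,-8,8.7,9,0,-16,0,0,-16,8.7,14,0,-18,0,0,-24,8.7,18,0,-18,0,0,-32,8.7,20,0,-18,0,0,-40], grip_force=10)

```text
time: 10.15
position: [0.5855, 0.1397, 0.2024]
eef_rot: [179.9, 0.0, 128.3]
ft_force: [0.2, -0.2, -1.1]
width: 0.0869
```

```bash
python3 - <<'E'
from mv import *
from meas import barpose
where()
for n,box in (("top",(305,195,352,280)),("side",(285,218,368,262))):
    p,d=grab(n,"a7");b=barpose(n,d,box); print(n,b["px"],b["center"],b["yaw"],b["L"],b["W"],toblock(b["center"]))
E
```

```text
t 10.15 pos [0.5855 0.1397 0.2024] blk [0.0095 0.0121] rot [179.9012   0.0375 128.2636] F [ 0.2266 -0.1916 -1.1119] w 0.0869 j [ 28.8236  20.9361  -5.4437   0.0232 -63.5165 -80.5702]
top ((327.3111877441406, 237.8252716064453), (23.289506912231445, 60.50469970703125), 5.90614128112793) [ 0.577  -0.0635] -7.156772478769698 0.11686106618263281 0.0436672677286513 [ 0.009  -0.1913]
side ((326.5693054199219, 237.6930694580078), (23.383373260498047, 60.896278381347656), 84.2894058227539) [ 0.5761 -0.0634] -7.292571534681537 0.11637722844984105 0.057234871619459546 [ 0.0081 -0.1912]
```

View pics/a7_top.png

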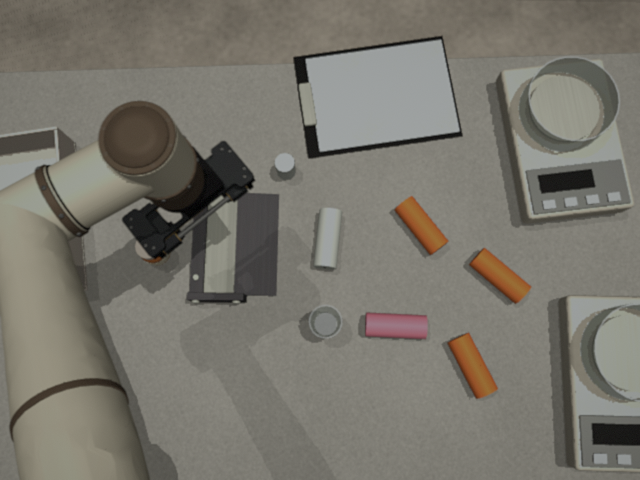

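```bash
cat >> meas.py <<'E'
def midline(n,d,box,zc=.022,zmin=.012,trim=8):
    C=cloud(n,d);u0,v0,u1,v1=box
    m=np.zeros(d.shape,np.uint8); m[v0:v1,u0:u1]=(C[v0:v1,u0:u1,2]>zmin)&(d[v0:v1,u0:u1]>0)
    m=cv2.morphologyEx(m,cv2.MORPH_OPEN,np.ones((3,3),np.uint8))
    A=[]
    ax=0 if n=="top" else 1
    idx=np.nonzero(m.any(1 if n=="top" else 0))[0]; idx=idx[trim:-trim]
    for i in idx:
        q=np.nonzero(m[i] if n=="top" else m[:,i])[0]; mid=(q[0]+q[-1])/2
        A.append([mid,i] if n=="top" else [i,mid])
    P=ray(n,A,zc); c,v=line(P); return c,np.degrees(np.arctan2(v[1],v[0]))
E
python3 - <<'E'
from meas import *
from mv import *
d0=np.load("top0.npz")["d"];print("start",midline("top",d0,(318,195,370,285)))
s0=np.load("side0.npz")["d"];print("start",midline("side",s0,(285,225,372,275)))
d=np.load("a4top.npz")["d"];print("a4",midline("top",d,(305,195,352,280)))
d=np.load("a4side.npz")["d"];print("a4",midline("side",d,(285,218,368,262)))
for n,box in (("top",(305,195,352,280)),("side",(285,218,368,262))):
    p,d=grab(n);np.savez(f"a7{n}.npz",p=p,d=d);print("now",midline(n,d,box))
where()
E
```

```text
start (array([ 0.5776, -0.0923], dtype=float32), np.float32(-8.672102))
start (array([ 0.5831, -0.0933], dtype=float32), np.float32(-9.004231))
a4 (array([ 0.5764, -0.0634], dtype=float32), np.float32(-8.58933))
a4 (array([ 0.5744, -0.0636], dtype=float32), np.float32(-8.7780285))
now (array([ 0.576 , -0.0636], dtype=float32), np.float32(-7.556907))
now (array([ 0.5757, -0.0638], dtype=float32), np.float32(-7.4800043))
t 10.35 pos [0.5845 0.1365 0.2001] blk [0.0086 0.0089] rot [-179.8028   -0.0183  127.7775] F [-0.4668 -0.5751 -1.2406] w 0.0872 j [ 28.596   21.0223  -5.6574   0.015  -63.5179 -80.8251]
```

The pads self-lock by friction on the skewed bar, so it turned only about 1.1 degrees (now -7.5, groove -2.2). Instead I'll close flush on it and turn the gripper about the vertical while the bar stays on the bench.

```bash
python3 - <<'E'
from mv import *
t=toworld([.0085,-.1913]); print(delta(t,.12,82.5)); print(delta(t,.021,82.5))
E
```

```text
(array([-15.3244, -12.8546,   8.0482]), array([-0.1941,  0.0606, 45.2775]))
(array([-15.3275, -12.8205,  17.9482]), array([-0.1941,  0.0606, 45.2775]))
```

Call:
jog_arm(series=[8.7,-3,-2.5,2,-0.2,0,8,8.7,-6,-5,4,-0.2,0,16,8.7,-9,-7.5,6,-0.2,0,24,8.7,-12,-10,8,-0.2,0,32,8.7,-15.3,-12.8,8,-0.2,0,40,8.7,-15.3,-12.8,8,-0.2,0,45.3,8.7,-15.3,-12.8,8,-0.2,0,45.3,8.7,-15.3,-12.8,8,-0.2,0,45.3])

```text
time: 11.15
position: [0.5765, -0.0638, 0.1204]
eef_rot: [180.0, 0.1, 82.5]
ft_force: [-0.8, -0.0, 0.3]
width: 0.0871
```

```bash
python3 - <<'E'
from mv import *
where(); t=toworld([.0085,-.1913]); print(delta(t,.021,82.5))
E
```

```text
t 11.15 pos [ 0.5765 -0.0638  0.1204] blk [ 0.0085 -0.1916] rot [179.9836   0.0564  82.4837] F [-0.8322 -0.0398  0.2618] w 0.0871 j [   9.7073   23.4913  -14.552     0.0746  -51.9578 -107.2696]
(array([ 0.0425, -0.0053,  9.9446]), array([ 0.0164,  0.0564, -0.0163]))
```

Call:
jog_arm(series=[8.7,0,0,4,0,0,0,8.7,0,0,8,0,0,0,8.7,0,0,10,0,0,0,7.5,0,0,10,0,0,0,6.5,0,0,10,0,0,0,5.5,0,0,10,0,0,0,5.0,0,0,10,0,0,0,4.7,0,0,10,0,0,0,4.4,0,0,10,0,0,0,4.2,0,0,10,0,0,0,4.2,0,0,10,0,0,0,4.2,0,0,10,0,0,0], grip_force=15)

```text
time: 12.35
position: [0.5766, -0.0639, 0.0208]
eef_rot: [180.0, 0.1, 82.5]
ft_force: [-0.6, 1.2, 3.2]
width: 0.0433
```

Call:
jog_arm(series=[4.2,0,0,0,0,0,-1,4.2,0,0,0,0,0,-2,4.2,0,0,0,0,0,-3,4.2,0,0,0,0,0,-4,4.2,0,0,0,0,0,-5,4.2,0,0,0,0,0,-5.5,4.2,0,0,0,0,0,-5.5])

```text
time: 13.05
position: [0.5767, -0.0639, 0.0208]
eef_rot: [180.0, 0.1, 88.0]
ft_force: [0.2, -0.6, 1.1]
width: 0.0438
```

```bash
python3 - <<'E'
from mv import *
where()
E
```

```text
t 13.05 pos [ 0.5767 -0.0639  0.0208] blk [ 0.0087 -0.1917] rot [179.9627   0.0597  88.0144] F [ 0.1825 -0.6425  1.0688] w 0.0438 j [   9.6982   30.8946  -19.7804    0.1042  -39.3007 -101.7645]
```

Call:
jog_arm(series=[4.6,0,0,0,0,0,0,5.0,0,0,0,0,0,0,6,0,0,0,0,0,0,7.5,0,0,0,0,0,0,8.7,0,0,0,0,0,0,8.7,0,0,-4,0,0,0,8.7,0,0,-9,0,0,0,8.7,4,0,-12,0,0,-8,8.7,9,0,-16,0,0,-16,8.7,14,0,-18,0,0,-24,8.7,18,0,-18,0,0,-32,8.7,20,0,-18,0,0,-40], grip_force=10)

```text
time: 14.25
position: [0.5841, 0.1396, 0.2025]
eef_rot: [179.8, 0.1, 128.5]
ft_force: [0.4, -0.4, -0.4]
width: 0.0868
```

```bash
python3 - <<'E'
from mv import *
from meas import *
where()
for n,box in (("top",(305,195,352,280)),("side",(285,218,368,262))):
    p,d=grab(n,"a8");np.savez(f"a8{n}.npz",p=p,d=d);b=barpose(n,d,box); print(n,b["px"],b["center"],b["yaw"],toblock(b["center"]),midline(n,d,box))
t=toworld([.0085,-.25]); print(delta(t,.12)); print(delta(t,.021))
E
```

```text
t 14.25 pos [0.5841 0.1396 0.2025] blk [0.0081 0.012 ] rot [179.7679   0.1102 128.4876] F [ 0.4176 -0.4013 -0.4043] w 0.0868 j [ 28.9124  20.7249  -5.7644   0.0785 -63.2635 -80.4597]
top ((327.5, 238.0), (60.0, 23.0), 90.0) [ 0.5767 -0.0638] -1.368831087837296 [ 0.0087 -0.1917] (array([ 0.5764, -0.0635], dtype=float32), np.float32(-2.8497689))
side ((326.55999755859375, 237.5800018310547), (23.523433685302734, 61.536590576171875), 79.69515228271484) [ 0.5764 -0.0631] -1.183165535266896 [ 0.0084 -0.1909] (array([ 0.5755, -0.0639], dtype=float32), np.float32(-2.1611764))
(array([-19.9286, -16.9906,   8.0921]), array([  0.0449,   0.1008, -49.4049]))
(array([-19.9164, -17.0045,  17.9921]), array([  0.0449,   0.1008, -49.4049]))
```

View pics/a8_top.png

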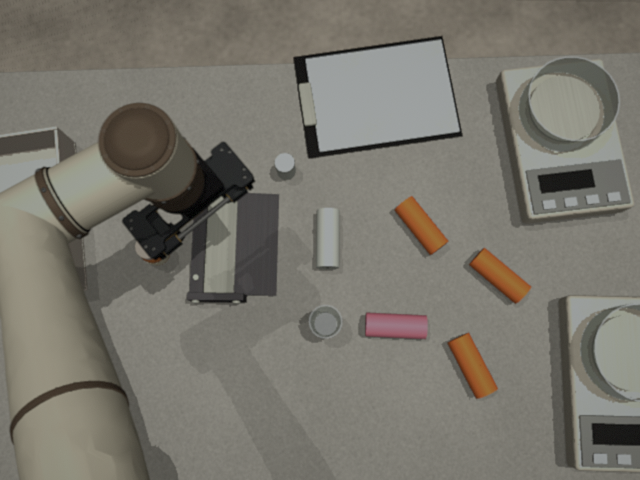

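The bar is now parallel to the groove: yaw about -2.5 degrees against -2.24, at top (327,238). I'll go behind it with the jaws along the groove.

Call:
jog_arm(series=[6,-3,-2.5,0,0,0,-8,6,-6,-5,0,0,0,-16,6,-9,-7.5,0,0,0,-24,6,-12,-10,0,0,0,-32,6,-15,-12.8,2,0,0,-40,6,-18,-15.3,5,0,0,-48,6,-19.9,-17,8,0,0.1,-49.4,6,-19.9,-17,8,0,0.1,-49.4,6,-19.9,-17,8,0,0.1,-49.4])

```text
time: 15.25
position: [0.5734, -0.1231, 0.1204]
eef_rot: [180.0, -0.1, 177.6]
ft_force: [-0.0, 0.2, 1.0]
width: 0.0596
```

```bash
python3 - <<'E'
from mv import *
where(); t=toworld([.0085,-.25]); print(delta(t,.021))
E
```

```text
t 15.25 pos [ 0.5734 -0.1231  0.1204] blk [ 0.0077 -0.251 ] rot [179.9903  -0.073  177.5826] F [-0.0036  0.2283  0.9502] w 0.0596 j [  3.6834  24.0878 -13.5154  -0.0219 -52.4683  -6.0874]
(array([-0.0893,  0.1001,  9.942 ]), array([ 0.0098, -0.073 , -0.1774]))
```

Call:
jog_arm(series=[6,-0.1,0.1,4,0,0,-0.2,6,-0.1,0.1,8,0,0,-0.2,6,-0.1,0.1,9.9,0,0,-0.2,6,-0.1,0.1,9.9,0,0,-0.2,6,-0.1,0.5,9.9,0,0,-0.2,6,-0.1,1.0,9.9,0,0,-0.2,6,-0.1,1.5,9.9,0,0,-0.2,6,-0.1,2.0,9.9,0,0,-0.2])

```text
time: 16.05
position: [0.576, -0.1024, 0.0228]
eef_rot: [180.0, 0.1, 177.8]
ft_force: [0.2, 0.6, 0.5]
width: 0.0601
```

```bash
python3 - <<'E'
from mv import *
where()
E
```

```text
t 16.05 pos [ 0.576  -0.1024  0.0228] blk [ 0.0095 -0.2302] rot [179.9741   0.0742 177.8073] F [0.2131 0.6175 0.5077] w 0.0601 j [  5.7611  31.0558 -18.9668  -0.0239 -39.9003  -7.9355]
```

Call:
jog_arm(series=[6,0,0.3,0,0,0,0,6,0,0.6,0,0,0,0,6,0,1.0,0,0,0,0,6,0,1.5,0,0,0,0,6,0,2.0,0,0,0,0,6,0,2.5,0,0,0,0,6,0,3.0,0,0,0,0,6,0,3.5,0,0,0,0,6,0,4.0,0,0,0,0,6,0,4.5,0,0,0,0,6,0,5.0,0,0,0,0,6,0,5.5,0,0,0,0])

```text
time: 17.25
position: [0.5781, -0.047, 0.0228]
eef_rot: [180.0, 0.1, 177.8]
ft_force: [-0.0, -0.6, 0.5]
width: 0.0603
```

```bash
python3 - <<'E'
from mv import *
where()
for n in("top","side"):
    p,d=grab(n,"b1"); np.savez(f"b1{n}.npz",p=p,d=d)
E
```

```text
t 17.25 pos [ 0.5781 -0.047   0.0228] blk [ 0.0094 -0.1748] rot [179.9739   0.0776 177.8099] F [-0.0075 -0.5882  0.4741] w 0.0603 j [ 11.3377  30.693  -19.7142  -0.0114 -39.5113 -13.519 ]
```

View pics/b1_side.png

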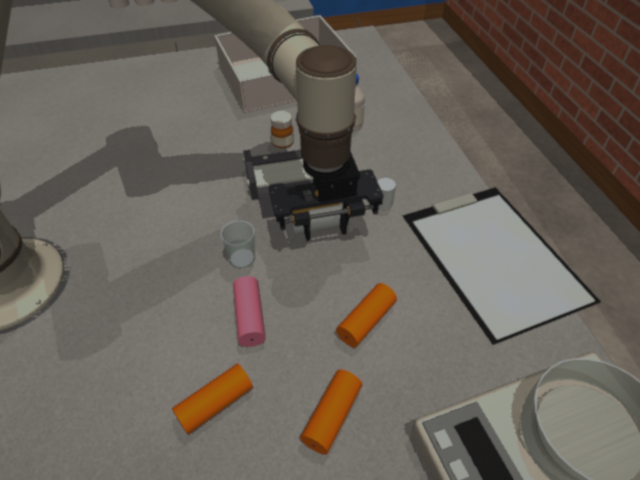

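View pics/b1_top.png

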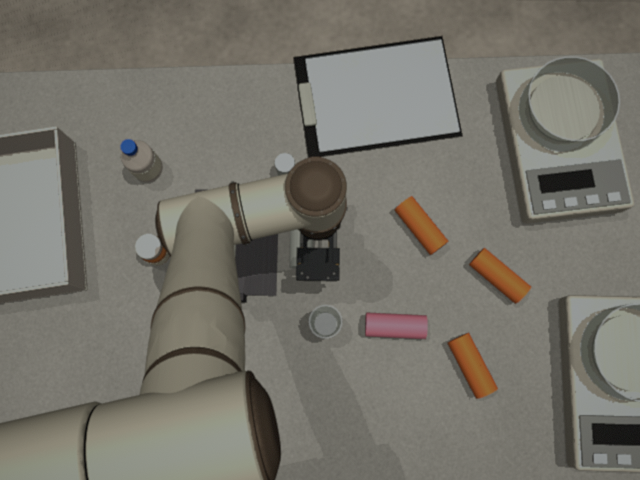

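The bar stays parallel ahead of the fingers (top (294,245)), so I'll continue up the ramp.

Call:
jog_arm(series=[6,0,0.3,0,0,0,0,6,0,0.7,0,0,0,0,6,0,1.2,0,0,0,0,6,0,1.7,0,0,0,0,6,0,2.2,0,0,0,0,6,0,2.7,0,0,0,0,6,0,3.2,-0.05,0,0,0,6,0,3.7,-0.1,0,0,0,6,0,4.2,-0.1,0,0,0,6,0,4.7,-0.1,0,0,0,6,0,5.2,-0.2,0,0,0,6,0,5.7,-0.2,0,0,0])

```text
time: 18.55
position: [0.5804, 0.0102, 0.0252]
eef_rot: [180.0, 0.1, 177.9]
ft_force: [-0.2, -2.0, 1.8]
width: 0.06
```

```bash
python3 - <<'E'
from mv import *
where()
for n in("top","side"):
    p,d=grab(n,"b2"); np.savez(f"b2{n}.npz",p=p,d=d)
    c=(150,280,210,370)
    cv2.imwrite(f"pics/b2c_{n}.png",cv2.resize(p[c[0]:c[1],c[2]:c[3],::-1],None,fx=5,fy=4.5,interpolation=cv2.INTER_CUBIC))
E
```

```text
t 18.55 pos [0.5804 0.0102 0.0252] blk [ 0.0095 -0.1175] rot [179.9873   0.0909 177.8505] F [-0.2135 -2.0199  1.7928] w 0.06 j [ 17.0001  30.5287 -19.5789   0.0278 -39.8024 -19.171 ]
```

View pics/b2c_side.png

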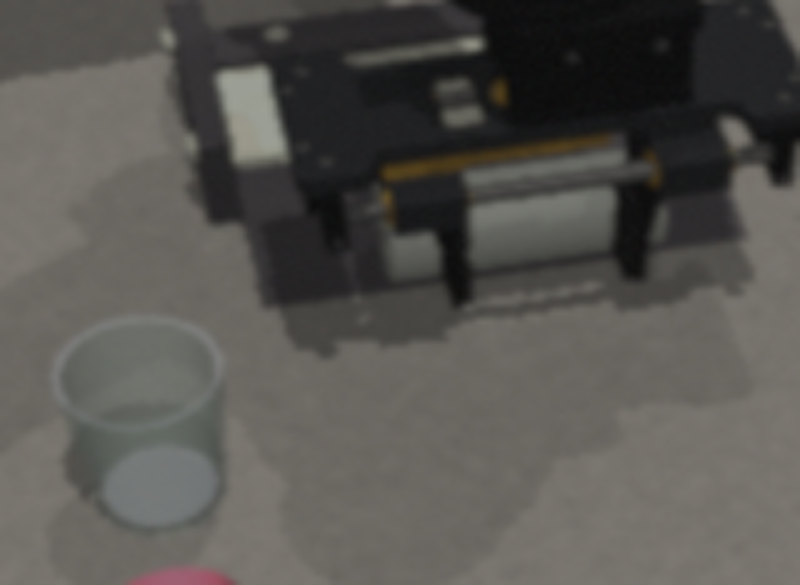

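View pics/b2c_top.png

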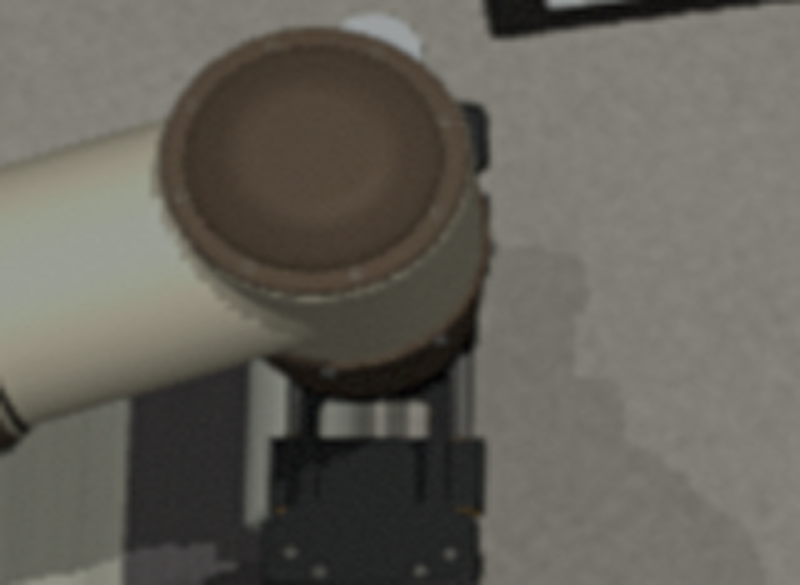

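The fingers feel about 2 N, as expected on the ramp, and the bar is still parallel (top crop (265,440), side crop (520,240)). I'll continue towards the ridge.

Call:
jog_arm(series=[6,0,0.3,0,0,0,0,6,0,0.7,0,0,0,0,6,0,1.2,0,0,0,0,6,0,1.7,0,0,0,0,6,0,2.2,-0.1,0,0,0,6,0,2.7,-0.1,0,0,0,6,0,3.2,-0.1,0,0,0,6,0,3.7,-0.1,0,0,0,6,0,4.1,-0.2,0,0,0,6,0,4.5,-0.2,0,0,0,6,0,4.9,-0.2,0,0,0,6,0,5.2,-0.2,0,0,0])

```text
time: 19.85
position: [0.5824, 0.0632, 0.027]
eef_rot: [179.9, 0.1, 177.9]
ft_force: [0.2, -2.1, 1.0]
width: 0.0597
```

```bash
python3 - <<'E'
from mv import *
where()
for n in("top","side"):
    p,d=grab(n,"b3"); np.savez(f"b3{n}.npz",p=p,d=d)
    c=(130,260,190,350)
    cv2.imwrite(f"pics/b3c_{n}.png",cv2.resize(p[c[0]:c[1],c[2]:c[3],::-1],None,fx=5,fy=4.5,interpolation=cv2.INTER_CUBIC))
E
```

```text
t 19.85 pos [0.5824 0.0632 0.027 ] blk [ 0.0095 -0.0644] rot [179.9352   0.1198 177.8783] F [ 0.2221 -2.1315  1.0322] w 0.0597 j [ 22.0209  30.7572 -18.7136  -0.0156 -40.3933 -24.1307]
```

View pics/b3c_side.png

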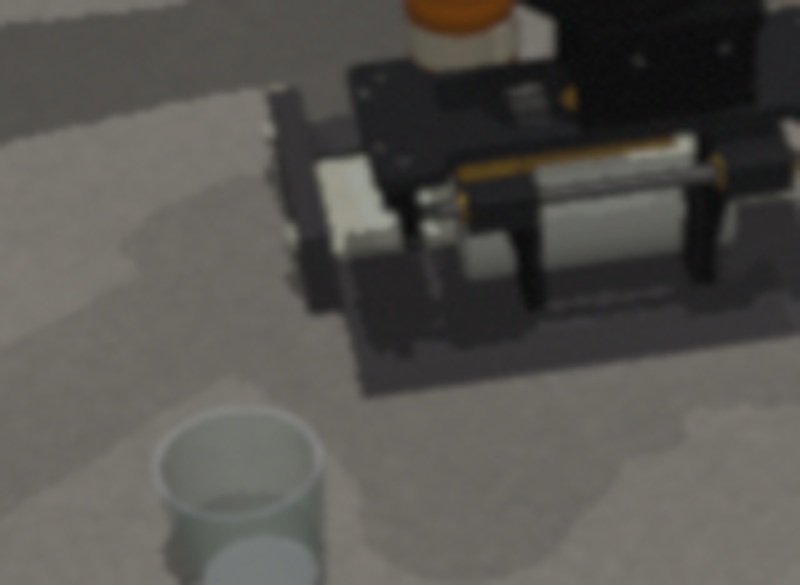

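View pics/b3c_top.png

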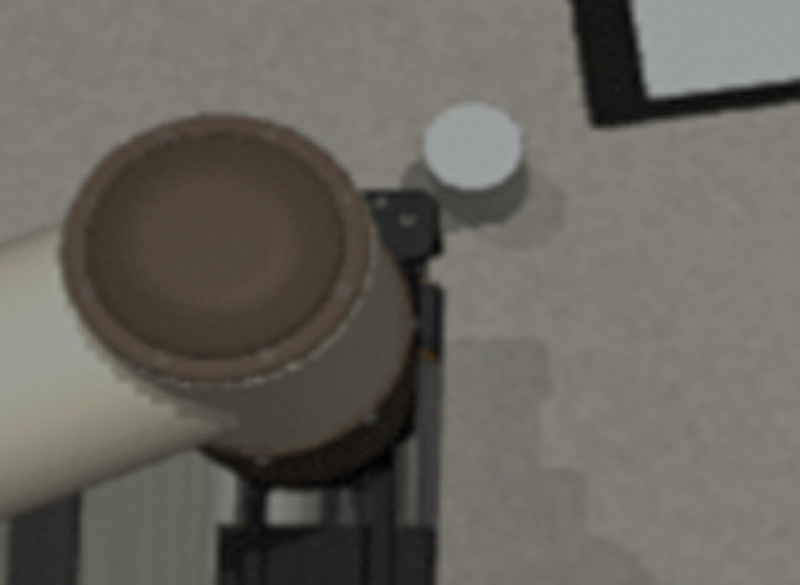

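Call:
jog_arm(series=[6,0,0.2,0,0,0,0,6,0,0.4,0,0,0,0,6,0,0.6,0,0,0,0,6,0,0.8,0,0,0,0,6,0,1.0,0,0,0,0,6,0,1.2,0,0,0,0,6,0,1.4,0,0,0,0,6,0,1.6,0,0,0,0,6,0,1.8,0,0,0,0,6,0,2.0,0,0,0,0,6,0,2.1,0,0,0,0,6,0,2.1,0,0,0,0])

```text
time: 21.15
position: [0.5833, 0.0849, 0.0268]
eef_rot: [179.9, 0.1, 177.9]
ft_force: [1.0, -0.3, -0.3]
width: 0.0601
```

```bash
python3 - <<'E'
from mv import *
where()
for n in("top","side"):
    p,d=grab(n,"b4"); np.savez(f"b4{n}.npz",p=p,d=d)
    c=(130,260,190,350)
    cv2.imwrite(f"pics/b4c_{n}.png",cv2.resize(p[c[0]:c[1],c[2]:c[3],::-1],None,fx=5,fy=4.5,interpolation=cv2.INTER_CUBIC))
E
```

```text
t 21.15 pos [0.5833 0.0849 0.0268] blk [ 0.0095 -0.0428] rot [179.9      0.1463 177.9138] F [ 0.9633 -0.3049 -0.3065] w 0.0601 j [ 23.9937  31.0162 -18.1969  -0.0392 -40.6114 -26.05  ]
```

View pics/b4c_side.png

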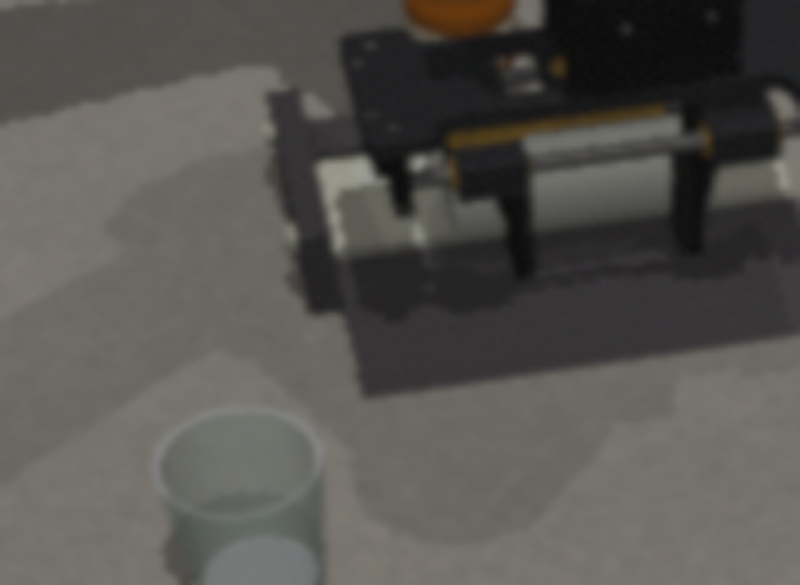

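View pics/b4c_top.png

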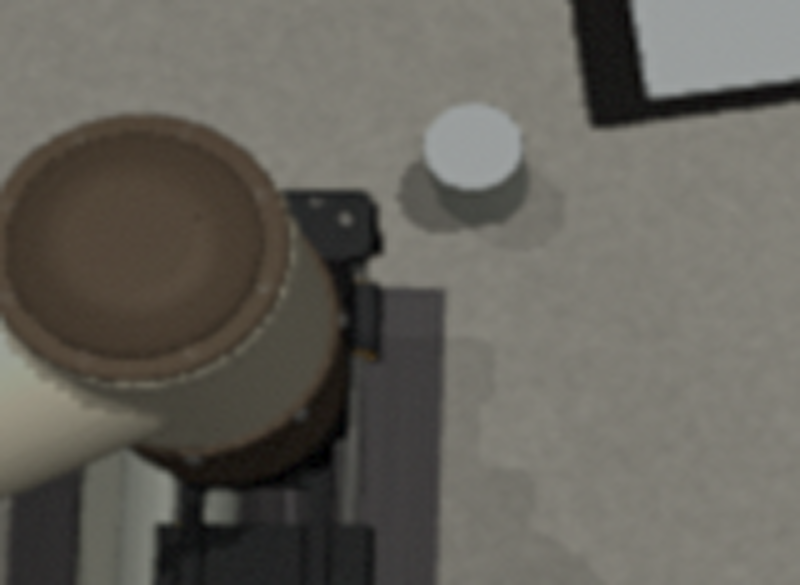

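Contact force dropped to zero, so the bar has left the fingers. I'll back off and clear the view.

Call:
jog_arm(series=[6,0,-1.5,0,0,0,0,6,0,-3.5,-1,0,0,0,6,0,-6,-6,0,0,0,4,0,-10,-11,0,0,0,2,0,-15,-13,0,0,0,0,0,-20,-13,0,0,0,0,0,-25,-13,0,0,0,0,0,-29,-13,0,0,0,0,0,-31,-13,0,0,0,0,0,-31,-13,0,0,0])

```text
time: 22.25
position: [0.5702, -0.2297, 0.156]
eef_rot: [179.9, 0.1, 177.6]
ft_force: [0.2, 0.5, -0.8]
width: 0.0118
```

```bash
python3 - <<'E'
from mv import *
where()
for n in("top","side"):
    p,d=grab(n,"b5"); np.savez(f"b5{n}.npz",p=p,d=d)
E
```

```text
t 22.25 pos [ 0.5702 -0.2297  0.156 ] blk [ 0.0087 -0.3577] rot [179.9177   0.1073 177.555 ] F [ 0.247   0.4787 -0.7649] w 0.0118 j [ -6.9235  24.4321  -7.0458  -0.1062 -58.4217   4.5341]
```

View pics/b5_top.png

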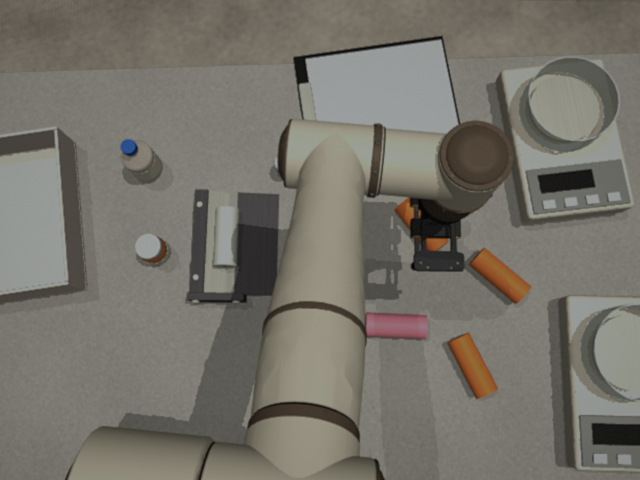

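View pics/b5_side.png

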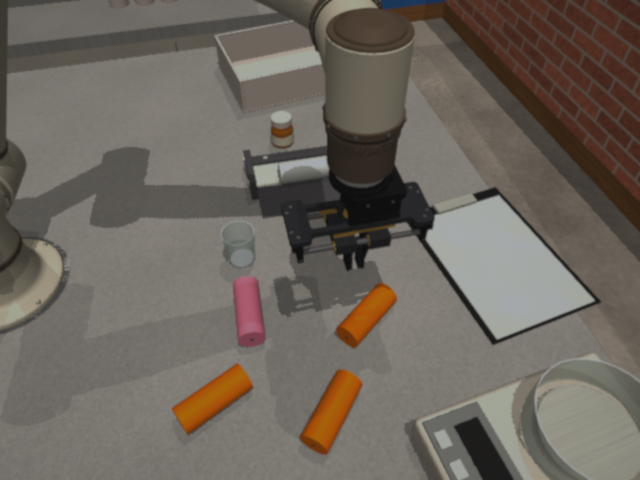

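The bar lies in the groove (top (227,236), rows 206–267, just right of the groove middle, about where the groove line is). I'll measure it.

```bash
python3 - <<'E'
from mv import *
from meas import *
f=np.load("b5top.npz");p,d=f["p"],f["d"]
b=barpose("top",d,(212,190,246,285),zc=.027,zmin=.036);print(b["px"],b["center"],b["yaw"],b["L"],b["W"],b["zmax"],toblock(b["center"]))
c,y=midline("top",d,(212,190,246,285),zc=.034,zmin=.036);print(c,y,toblock(c))
C=cloud("top",d)
for r in range(215,262,8):
    print(r,[int(p[r,u].astype(int).sum()/3) for u in range(205,246,2)])
# expected: column edge ends
col=p[195:300,226].astype(int).mean(1); print([(195+i,int(col[i])) for i in range(0,105,2)])
cv2.imwrite("pics/b5c.png",cv2.resize(p[180:310,180:300,::-1],None,fx=5,fy=4.5,interpolation=cv2.INTER_CUBIC))
E
```

```text
((225.12014770507812, 235.71685791015625), (21.864473342895508, 59.54916000366211), 3.012787342071533) [0.5854 0.1295] -2.5006011712907323 0.1148516602646848 0.0411298695002046 0.05167430340380208 [0.0098 0.0019]
[0.6037 0.1281] -1.5000505 [0.0281 0.0012]
215 [64, 91, 136, 135, 137, 107, 129, 146, 154, 157, 157, 158, 157, 154, 147, 133, 107, 65, 61, 67, 67]
223 [55, 108, 137, 136, 138, 114, 133, 148, 155, 157, 156, 157, 156, 154, 144, 130, 87, 57, 57, 60, 67]
231 [59, 122, 137, 138, 132, 109, 135, 150, 156, 156, 156, 157, 156, 154, 120, 89, 69, 35, 36, 42, 41]
239 [62, 133, 137, 138, 132, 114, 136, 153, 156, 156, 157, 157, 157, 122, 99, 87, 61, 32, 37, 43, 43]
247 [65, 137, 137, 138, 120, 123, 142, 154, 156, 157, 156, 156, 157, 121, 97, 85, 53, 36, 37, 44, 43]
255 [88, 137, 139, 139, 106, 127, 144, 154, 156, 157, 156, 157, 155, 150, 109, 81, 46, 37, 37, 44, 44]
[(195, 139), (197, 139), (199, 138), (201, 139), (203, 138), (205, 141), (207, 157), (209, 157), (211, 156), (213, 157), (215, 157), (217, 156), (219, 157), (221, 156), (223, 157), (225, 156), (227, 157), (229, 157), (231, 157), (233, 157), (235, 157), (237, 157), (239, 157), (241, 158), (243, 156), (245, 157), (247, 157), (249, 157), (251, 157), (253, 157), (255, 157), (257, 156), (259, 157), (261, 157), (263, 154), (265, 81), (267, 70), (269, 98), (271, 125), (273, 131), (275, 134), (277, 133), (279, 133), (281, 133), (283, 132), (285, 132), (287, 132), (289, 132), (291, 126), (293, 71), (295, 65), (297, 65), (299, 59)]
```

View pics/b5c.png

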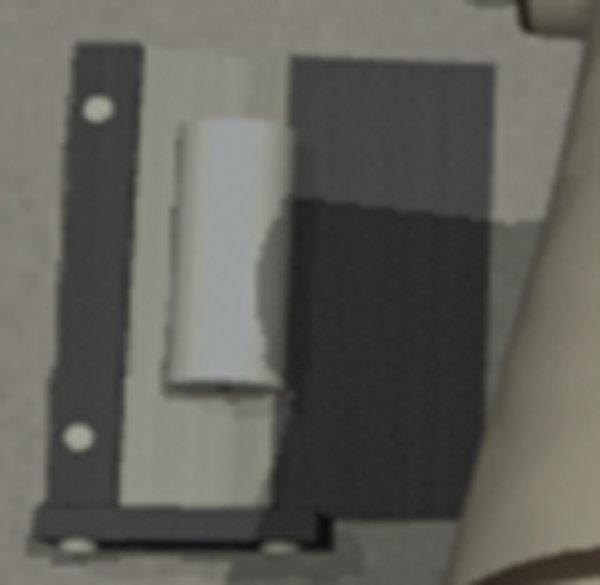

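The bar is seated, parallel, at block x≈+0.009, y≈0 (within the 2 mm calibration). Next I'll go to the open (+x) end with the fingers closed.

```bash
python3 - <<'E'
from mv import *
t=toworld([.105,.0]); print(t,np.linalg.norm(t),delta(t,.12))
E
```

```text
[0.6804 0.1239] 0.6916077540386107 (array([-9.5894, 35.4329,  3.6846]), array([0.1188, 0.096 , 0.0015]))
```

Call:
jog_arm(series=[0,-2,5,0,0.1,0.1,0,0,-4,10,0,0.1,0.1,0,0,-6,15,0,0.1,0.1,0,0,-8,20,0,0.1,0.1,0,0,-9.6,24.5,0,0.1,0.1,0,0,-9.6,29,0.5,0.1,0.1,0,0,-9.6,33,2,0.1,0.1,0,0,-9.6,35.4,3.6,0.1,0.1,0,0,-9.6,35.4,3.6,0.1,0.1,0,0,-9.6,35.4,3.6,0.1,0.1,0])

```text
time: 23.35
position: [0.6797, 0.1251, 0.1204]
eef_rot: [-180.0, -0.1, 177.9]
ft_force: [0.2, 0.2, 0.6]
width: 0.0006
```

```bash
python3 - <<'E'
from mv import *
where(); print(delta(toworld([.105,.0]),.024))
for n in("side",):
    p,d=grab(n,"c1")
E
```

```text
t 23.35 pos [0.6797 0.1251 0.1204] blk [0.1043 0.0011] rot [-179.9735   -0.0733  177.9324] F [0.2389 0.2139 0.5596] w 0.0006 j [ 23.79    33.223    2.6915  -0.0094 -59.546  -25.8528]
(array([-0.0867, -0.109 ,  9.64  ]), array([-0.0266, -0.0733,  0.1724]))
```

View pics/c1_side.png

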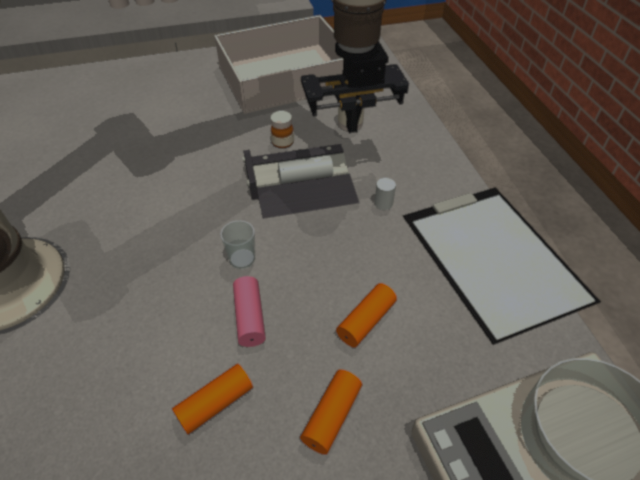

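Call:
jog_arm(series=[0,-0.1,-0.1,3.5,0,0,0.2,0,-0.1,-0.1,7,0,0,0.2,0,-0.1,-0.1,9,0,0,0.2,0,-0.1,-0.1,9.6,0,0,0.2,0,-0.1,-0.1,9.6,0,0,0.2,0,-0.1,-0.1,9.6,0,0,0.2])

```text
time: 24.0
position: [0.6826, 0.1228, 0.0272]
eef_rot: [179.9, 0.2, 177.6]
ft_force: [1.0, -0.3, 0.3]
width: 0.0003
```

```bash
python3 - <<'E'
from mv import *
where(); print(delta(toworld([.03,.0]),.024))
E
```

```text
t 24.0 pos [0.6826 0.1228 0.0272] blk [ 0.1072 -0.001 ] rot [179.9429   0.1935 177.6323] F [ 0.9706 -0.3027  0.2577] w 0.0003 j [ 23.537   38.811   -1.9111   0.0438 -49.079  -25.9332]
(array([7.7215, 0.0806, 0.2974]), array([ 0.0569,  0.1935, -0.1276]))
```

Call:
jog_arm(series=[0,0.6,0.1,0.2,0,0.2,-0.1,0,1.2,0.1,0.2,0,0.2,-0.1,0,1.8,0.1,0.2,0,0.2,-0.1,0,2.3,0.1,0.2,0,0.2,-0.1,0,2.7,0.1,0.2,0,0.2,-0.1,0,3.2,0.1,0.2,0,0.2,-0.1,0,3.7,0.1,0.2,0,0.2,-0.1,0,4.2,0.1,0.2,0,0.2,-0.1,0,4.7,0.1,0.2,0,0.2,-0.1,0,5.2,0.1,0.2,0,0.2,-0.1,0,5.7,0.1,0.2,0,0.2,-0.1,0,6.2,0.1,0.2,0,0.2,-0.1])

```text
time: 25.2
position: [0.6206, 0.1265, 0.0253]
eef_rot: [179.9, 0.0, 177.7]
ft_force: [2.6, 0.1, -0.6]
width: 0.0004
```

```bash
python3 - <<'E'
from mv import *
where(); print(delta(toworld([.025,.0]),.024))
p,d=grab("side","c2")
cv2.imwrite("pics/c2c.png",cv2.resize(p[90:230,220:400,::-1],None,fx=4.3,fy=4.2,interpolation=cv2.INTER_CUBIC))
E
```

```text
t 25.2 pos [0.6206 0.1265 0.0253] blk [0.0452 0.0003] rot [179.9247   0.042  177.7356] F [ 2.5929  0.1455 -0.5636] w 0.0004 j [ 26.1142  34.3988 -11.4907  -0.0665 -44.0379 -28.3308]
(array([ 2.0159, -0.0314,  0.1256]), array([ 0.0752,  0.042 , -0.0244]))
```

View pics/c2c.png

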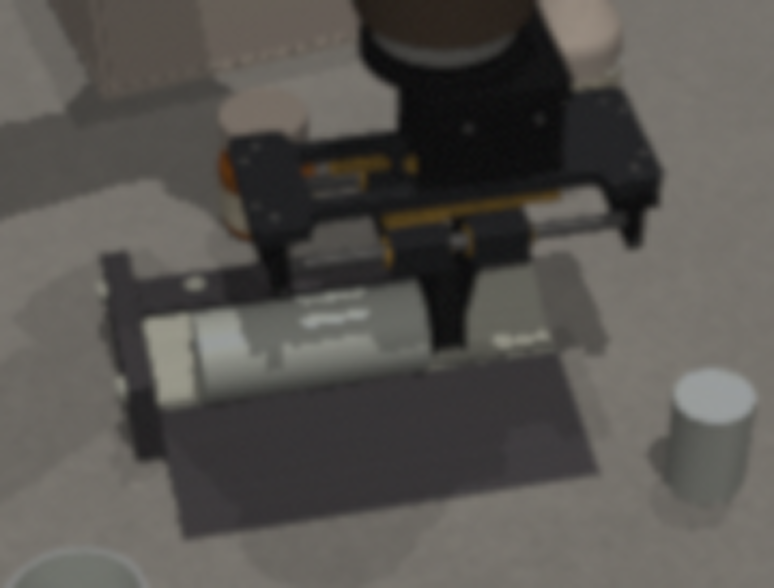

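The bar slides ahead of the finger (crop (310,340)); the remaining gap to the stop is about 20 mm (crop (170,365)). I'll go slower now.

Call:
jog_arm(series=[0,0.2,0,0.1,0,0,0,0,0.4,0,0.1,0,0,0,0,0.6,0,0.1,0,0,0,0,0.8,0,0.1,0,0,0,0,1.0,0,0.1,0,0,0,0,1.2,0,0.1,0,0,0,0,1.4,0,0.1,0,0,0,0,1.5,0,0.1,0,0,0,0,1.6,0,0.1,0,0,0])

```text
time: 26.15
position: [0.6043, 0.1274, 0.0248]
eef_rot: [179.9, 0.1, 177.8]
ft_force: [5.5, -0.4, 5.4]
width: 0.0008
```

Call:
jog_arm(series=[0,0.1,0,0,0,0,0,0,0.15,0,0,0,0,0,0,0.2,0,0,0,0,0])

```text
time: 26.45
position: [0.6024, 0.1275, 0.0248]
eef_rot: [179.9, 0.1, 177.8]
ft_force: [3.9, 0.4, 4.3]
width: 0.0003
```

Call:
jog_arm(series=[0,0.1,0,0,0,0,0,0,0.15,0,0,0,0,0,0,0.2,0,0,0,0,0])

```text
time: 26.75
position: [0.6004, 0.1276, 0.0248]
eef_rot: [179.9, 0.1, 177.8]
ft_force: [5.3, -0.9, 3.9]
width: 0.0007
```

```bash
python3 - <<'E'
from mv import *
where()
p,d=grab("side","c3")
cv2.imwrite("pics/c3c.png",cv2.resize(p[90:230,220:400,::-1],None,fx=4.3,fy=4.2,interpolation=cv2.INTER_CUBIC))
E
```

```text
t 26.75 pos [0.6004 0.1276 0.0248] blk [0.0249 0.0006] rot [179.9011   0.085  177.758 ] F [ 5.3004 -0.944   3.9149] w 0.0007 j [ 27.0691  32.9679 -14.5643  -0.0663 -42.3453 -29.2621]
```

View pics/c3c.png

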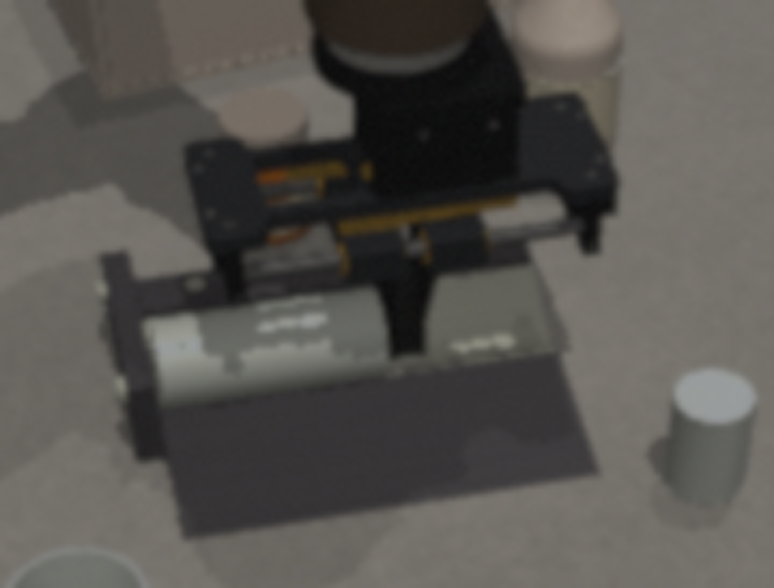

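Call:
jog_arm(series=[0,0.05,0,0,0,0,0,0,0.1,0,0,0,0,0])

```text
time: 27.0
position: [0.5993, 0.1277, 0.0248]
eef_rot: [179.9, 0.1, 177.8]
ft_force: [4.3, -0.2, 3.9]
width: 0.0005
```

Call:
jog_arm(series=[0,0.05,0,0,0,0,0,0,0.1,0,0,0,0,0])

```text
time: 27.2
position: [0.5982, 0.1277, 0.0248]
eef_rot: [179.9, 0.1, 177.8]
ft_force: [4.7, -0.8, 4.3]
width: 0.0006
```

Call:
jog_arm(series=[0,0.05,0,0,0,0,0,0,0.1,0,0,0,0,0])

```text
time: 27.4
position: [0.5974, 0.1278, 0.0248]
eef_rot: [179.9, 0.1, 177.8]
ft_force: [5.5, -0.7, 3.2]
width: 0.0003
```

Call:
jog_arm(series=[0,0.05,0,0,0,0,0,0,0.1,0,0,0,0,0])

```text
time: 27.6
position: [0.5973, 0.1278, 0.0249]
eef_rot: [179.9, 0.2, 177.8]
ft_force: [7.2, -1.8, 1.5]
width: 0.0004
```

```bash
python3 - <<'E'
from mv import *
where()
p,d=grab("side","c4")
cv2.imwrite("pics/c4c.png",cv2.resize(p[130:210,220:340,::-1],None,fx=6.5,fy=6.5,interpolation=cv2.INTER_CUBIC))
E
```

```text
t 27.6 pos [0.5973 0.1278 0.0249] blk [0.0218 0.0007] rot [179.873    0.2216 177.7836] F [ 7.173  -1.8239  1.4763] w 0.0004 j [ 27.2429  32.69   -15.143   -0.0025 -41.9117 -29.4571]
```

View pics/c4c.png

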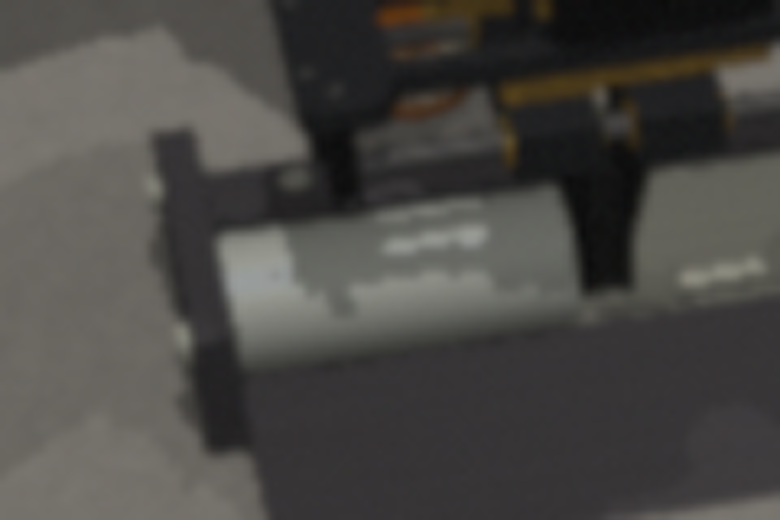

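Call:
jog_arm(series=[0,0.05,0,0,0,0,0,0,0.1,0,0,0,0,0,0,0.1,0,0,0,0,0])

```text
time: 27.95
position: [0.5974, 0.1278, 0.0249]
eef_rot: [179.8, 0.4, 177.8]
ft_force: [8.0, -1.4, 2.0]
width: 0.0007
```

The tool is blocked: no advance while the force rises to 8 N, so the bar is on the stop. I'll retreat straight back, rise, then check.

Call:
jog_arm(series=[0,-0.3,0,0,0,0,0,0,-0.8,0,0,0,0,0,0,-1.8,0,0,0,0,0,0,-3,0,-1,0,0,0,0,-3,0,-6,0,0,0,0,-3,0,-11,0,0,0,0,-3,-4,-15,0,0,0,0,-3,-9,-15,0,0,0,0,-3,-14,-15,0,0,0,0,-3,-19,-15,0,0,0,0,-3,-24,-15,0,0,0,0,-3,-29,-15,0,0,0])

```text
time: 29.15
position: [0.6144, -0.1604, 0.1735]
eef_rot: [179.8, 0.2, 177.8]
ft_force: [1.6, -1.2, 0.1]
width: 0.0004
```

Call:
jog_arm(series=[0,0,-5,0,0,0,0,0,0,-10,0,0,0,0,0,0,-12,0,0,0,0,0,0,-12,0,0,0,0])

```text
time: 29.55
position: [0.6083, -0.2836, 0.1714]
eef_rot: [179.7, -0.0, 177.5]
ft_force: [-0.9, 0.4, -1.5]
width: 0.0005
```

```bash
python3 - <<'E'
from mv import *
from meas import *
where()
for n in("top","side"):
    p,d=grab(n,"d1"); np.savez(f"d1{n}.npz",p=p,d=d)
    if n=="top":
        cv2.imwrite("pics/d1c.png",cv2.resize(p[180:310,180:300,::-1],None,fx=5,fy=4.5,interpolation=cv2.INTER_CUBIC))
        g=p.astype(int).mean(2); print([(r,int(g[r,222]),int(g[r,226])) for r in range(228,310,2)])
        b=barpose("top",d,(207,222,244,290),zc=.027,zmin=.036);print(b["px"],b["center"],b["yaw"],b["L"],b["W"],toblock(b["center"]))
E
```

```text
t 29.55 pos [ 0.6083 -0.2836  0.1714] blk [ 0.0489 -0.41  ] rot [179.7493  -0.0255 177.5024] F [-0.8788  0.3942 -1.4888] w 0.0005 j [-11.3307  28.9554   3.0334  -0.2709 -64.1419   8.9514]
[(228, 138, 141), (230, 138, 141), (232, 142, 142), (234, 159, 159), (236, 159, 159), (238, 159, 160), (240, 159, 159), (242, 159, 159), (244, 159, 158), (246, 159, 159), (248, 159, 159), (250, 160, 159), (252, 159, 159), (254, 159, 159), (256, 159, 159), (258, 159, 159), (260, 159, 160), (262, 160, 160), (264, 159, 159), (266, 159, 159), (268, 159, 160), (270, 160, 160), (272, 159, 159), (274, 159, 159), (276, 160, 159), (278, 160, 159), (280, 159, 159), (282, 159, 159), (284, 159, 159), (286, 159, 159), (288, 159, 159), (290, 161, 160), (292, 130, 125), (294, 63, 62), (296, 67, 66), (298, 68, 68), (300, 32, 32), (302, 49, 50), (304, 87, 91), (306, 111, 116), (308, 116, 115)]
((223.58865356445312, 261.54949951171875), (21.296194076538086, 55.89683151245117), 2.602562189102173) [0.5359 0.1322] -2.0953474627738697 0.10607199683902908 0.03974894634436605 [-0.0397  0.0027]
```

View pics/d1c.png

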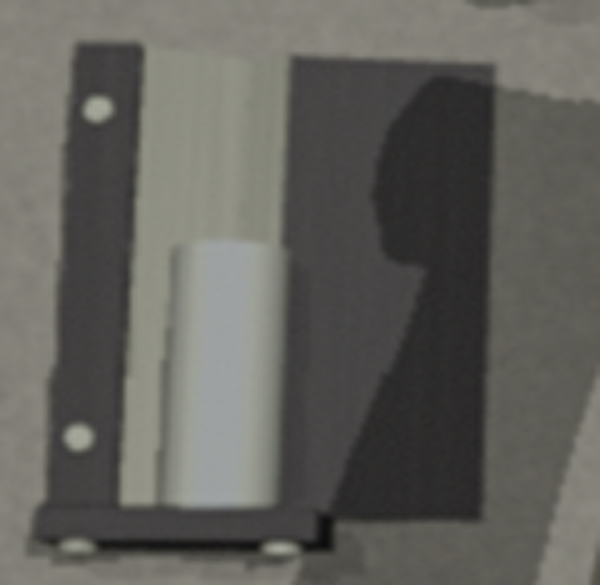

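View pics/d1_side.png

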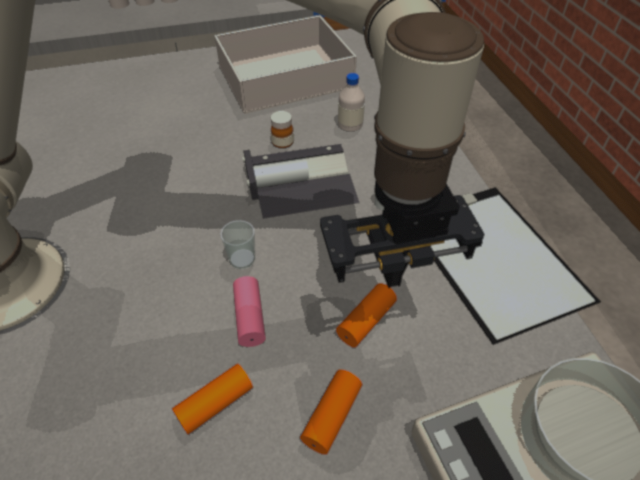

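```bash
python3 - <<'E'
from mv import *
P=ray("top",[[226,205.8],[224,232.8],[222,292.2]],.049)
for q in P: print(q,toblock(q))
f0=np.load("top0.npz")["p"].astype(int); f1=np.load("d1top.npz")["p"].astype(int)
for nm,(u,v) in dict(slug=(285,162),beaker=(326,322),jar=(149,247),bottle=(135,155)).items():
    a=f0[v-20:v+20,u-20:u+20];b=f1[v-20:v+20,u-20:u+20]; print(nm,np.abs(a-b).mean())
where()
E
```

```text
[0.6374 0.1246 0.049 ] [ 0.062 -0.001]
[0.5858 0.1281 0.049 ] [0.0103 0.0005]
[0.4753 0.1312 0.049 ] [-0.1002 -0.0007]
slug 9.935416666666667
beaker 32.56333333333333
jar 9.68375
bottle 9.125625
t 29.65 pos [ 0.6091 -0.2805  0.1719] blk [ 0.0495 -0.4069] rot [179.7377   0.0246 177.714 ] F [-0.1261 -0.8941 -0.1752] w 0.0004 j [-11.0658  28.8543   2.9453  -0.2923 -64.107    8.9075]
```

View pics/d1_top.png

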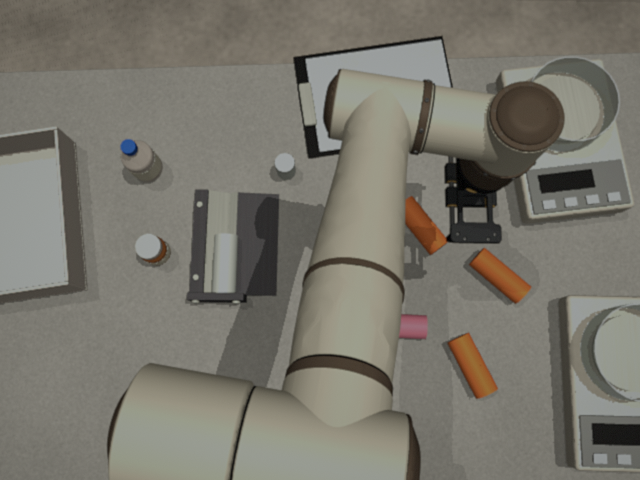

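The bar's ends measure at block x = +0.0103 and -0.1002, so its middle is at -0.045, with y≈0 and no visible gap. The bystanders sit at the same pixels as at the start (slug (285,162), jar (151,247), bottle (130,148), beaker side (239,243)), and the robot is free with zero force.

```bash
python3 - <<'E'
from station import ticket
print(ticket.sign_off())
E
```

```text
the job is handed in; nothing more can be done
None
```

I rolled the bar along the bench, up the ramp and into the groove. I then slid it along by its +x end until it met the end stop, backed the arm off and handed the job in at about 30 s.

**How it went:** The first push rolled the bar but left it skewed, about 6 degrees off the groove. A plain squeeze with the pads turned it only about 1 degree. I then closed the pads on it where it lay on the bench, turned it parallel to the groove without lifting it, released it, and pushed it on with two fingers.

**Last checks:**
- **Position:** The bar's ends measure at block x = +0.010 and -0.100 m, so its middle is at about -0.045 m, and no gap to the stop shows in the top view. During the push the finger stopped advancing while the force rose to about 8 N.
- **Alignment:** Its yaw is -2.1 degrees against -2.2 for the groove.
- **Bystanders and robot:** All four bystanders look unmoved, though the arm covered the beaker in the last top view and I judged it from the side view only. The arm stands clear, with readings at noise level.

**A disagreement:** A cruder depth-mask fit put the bar's middle at x = -0.040 m and y = +0.003 m. It found the bar only 106 mm long instead of 110, so I trusted the edge measurement.

**Not checked:** I inferred the rolling from the bar running ahead of the fingers on the first push; I did not measure its turning directly.

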